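Swap the battery packs in the sprung-jaw charger

ROBOT

A 6-joint arm with a two-finger parallel gripper is mounted at the origin on the work surface. World frame = base frame: x ahead of the robot, y to its left, z up, the work surface at z = 0. Lengths are in m, angles in rad, forces in N, time in s.
With the tool pointing down it reaches from about 0.425 to 1.125 m from the base axis. Payload 14.9 kg.
Tool frame: the origin (TCP) lies between the finger pads; the fingertips stand 25 mm ahead of it and the grasp point (between the pads) lies 6 mm ahead of it; x points along the fingers, y is the direction in which the jaws open and shut, and the axes are right-handed (so a half turn about x gives the same grasp; the last joint's range is limited). The gripper opens to 91 mm and grips with 3 to 60 N. Pads are 32 mm wide; open, the fingers measure 118 mm over their backs; the gripper's body (76 mm by 178 mm) begins 60 mm behind the grasp point.
Start: joints at [-0.033, 0.379, 1.734, -0, 1.028, -0.033], TCP at [0.7, -0, 0.239] pointing down, gripper open.
Joint ranges: [-2.77, 2.77], [-0.74, 2.19], [0, 2.66], [-1.06, 4.2], [0.31, 2.87], [-3.08, 3.08]. Speed limits (rad/s): [1.89, 1.89, 2.39, 3.14, 3.14, 3.14].

INTERFACE

Orientations are given as a unit quaternion [w, x, y, z].
In Python, from workcell import arm gives the robot as it stands.
- The arm moves only by the tool apply_moves, never from a script. Its argument "motion" is a list that holds one entry, the list of rows, each a list of 7 numbers: the turn, a rotation vector about the world's x, y, z each as a share of 180 degrees, from -1 to 1, then the shift along the world's x, y, z each as a share of 0.15 m, from -1 to 1, then the closure, from -1 (fully open) to 1 (shut). A call has 1 to 8 rows; each row is the pose to reach, as a shift and turn from the pose commanded when the call began, turning the shorter way round; what a row does not reach only later rows make up. A row lasts 1/12 s, in which the tool goes at most 41.7 mm and 7.16 degrees, less where a joint would pass 70% of its speed; a pose out of reach is approached as far as the arm can. A call with a number of a shift or a turn outside -1 to 1 is refused whole. A call with a gripper value outside its range is refused whole. The fingers move at their own pace and stop on an object; the grip force is fixed at half the most. Time passes only in rows, so rows that repeat a pose let the fingers close. It gives the time, the measured TCP pose, the force and the opening at its end, in the units of the state.
- arm.observe(): the state, without advancing time (a new reading comes with each control period).
- arm.camera(name): name is "scene" or "side" or "wrist"; returns a dict with "img" (400x640x3 uint8, blue, green, red), "fx", "fy", "cx", "cy" (pixels), "R" (3x3) and "t" (3): a world point X has camera coordinates R X + t. Camera axes: x right, y down, z forward; pixel columns grow to the right and rows downward; lengths in m; the calibration is good to about 2 mm. A picture is of the moment at which its call begins. There is no depth.
- arm.job_done(): hands the job in, once; it reports no verdict.
The state is a dict: "time": time; "joints": joint angles; "dq": joint speeds; "joint_torque": joint torques, N m; "eef_pos": TCP position; "eef_rot": TCP orientation; "ft_force": force on the tool from outside, world axes, zero at the start; "wrist_torque": the same for the moment, N m; "opening": opening from 0.0 (shut) to 1.0 (fully open).
Only numpy, scipy, OpenCV 4.12 (cv2) and the standard library are available. Lean on these libraries where they do the work, as an engineer would, in place of code of your own. Each camera call takes 0.05 s, during which the arm holds its last target.

TASK

The meters' battery packs need changing over in the four-bay charger. First turn its switch to off (the white bar), then lay the charged packs with blue tape in the white tray, side by side and not stacked, and load every orange-taped flat pack from the bench into a bay of its own: press the sprung jaw back and slip the pack in fully down on the deck, brass contacts against the fixed contacts. When all are in, turn the switch to slow charge (the single yellow dot), and leave the other things on the bench where they are.

Things in the scene. Friction and masses are not known exactly. Their poses are not given: they have to be found in the camera images.
- blue1_center (a point): charged battery pack, blue tape round its middle, lying in charger bay1 at the start: a dark box 84 long (x) x 34 wide (y) x 30 mm high (z), 0.12 to 0.24 kg. The point is its centre, half-way up; its x axis points to the end with the three brass contacts, z up
- blue2_center (a point): charged battery pack, blue tape round its middle, lying in charger bay3 at the start: a dark box 84 long (x) x 34 wide (y) x 30 mm high (z), 0.12 to 0.24 kg. The point is its centre, half-way up; its x axis points to the end with the three brass contacts, z up
- blue3_center (a point): charged battery pack, blue tape round its middle, lying in charger bay4 at the start: a dark box 84 long (x) x 34 wide (y) x 30 mm high (z), 0.12 to 0.24 kg. The point is its centre, half-way up; its x axis points to the end with the three brass contacts, z up
- orange1_center (a point): flat battery pack, orange tape round its middle, lying on the paper bench liner at the start; may be absent: a dark box 84 long (x) x 34 wide (y) x 30 mm high (z), 0.12 to 0.24 kg. The point is its centre, half-way up; its x axis points to the end with the three brass contacts, z up
- orange2_center (a point): flat battery pack, orange tape round its middle, lying on the paper bench liner at the start; may be absent: a dark box 84 long (x) x 34 wide (y) x 30 mm high (z), 0.12 to 0.24 kg. The point is its centre, half-way up; its x axis points to the end with the three brass contacts, z up
- orange3_center (a point): flat battery pack, orange tape round its middle, lying on the paper bench liner at the start; may be absent: a dark box 84 long (x) x 34 wide (y) x 30 mm high (z), 0.12 to 0.24 kg. The point is its centre, half-way up; its x axis points to the end with the three brass contacts, z up
- orange4_center (a point): flat battery pack, orange tape round its middle, lying on the paper bench liner at the start; may be absent: a dark box 84 long (x) x 34 wide (y) x 30 mm high (z), 0.12 to 0.24 kg. The point is its centre, half-way up; its x axis points to the end with the three brass contacts, z up
- bay1 (a point): charger bay; all four alike, 62 mm apart, more under the other bays. Point: on the deck (40 mm above the bench) at the foot of the fixed contact face, on the bay's centre line. x runs along the bay towards the fixed contacts, away from the jaw and the robot; y left; z up. 
- jaw1 (a joint): sprung jaw of bay1, m: 0 = closed (empty), 0.016 = pack in place, 0.030 = fully back. A grey block at the robot's end of the bay, flat upright face at x = -68 mm from bay1 when closed, 28 wide, 1 to 36 mm above the deck, 16 thick. Slides to the bay's -x and springs shut when let go: 3 N to start it, 7 N at 0.016, 10.5 N at 0.030
- bay2 (a point): charger bay like bay1. A pack in place lies flat on the deck, centre at x = -42, y = 0, z = 15 mm from this point, brass contacts (its +x end) at x = 0, jaw pressed back 16 mm. Four corner guides 9 mm high, 12 long, centred at x = -8 and -76 mm, leave it 3 mm play each side; beside its middle the deck is free for fingers
- jaw2 (a joint): sprung jaw of bay2, m: 0 = closed (empty), 0.016 = pack in place, 0.030 = fully back. A grey block at the robot's end of the bay, flat upright face at x = -68 mm from bay2 when closed, 28 wide, 1 to 36 mm above the deck, 16 thick. Slides to the bay's -x and springs shut when let go: 3 N to start it, 7 N at 0.016, 10.5 N at 0.030
- bay3 (a point): charger bay like bay1. The fixed contact end is a black block with three brass strips, from x = 0 to 8 mm, 10 mm high; behind it bare deck to x = 37 mm, then a lamp strip 12 mm high along the whole charger. A pack held 12 mm above the deck passes over guides, fixed end and lamp strip but still meets the jaw
- jaw3 (a joint): sprung jaw of bay3, m: 0 = closed (empty), 0.016 = pack in place, 0.030 = fully back. A grey block at the robot's end of the bay, flat upright face at x = -68 mm from bay3 when closed, 28 wide, 1 to 36 mm above the deck, 16 thick. Slides to the bay's -x and springs shut when let go: 3 N to start it, 7 N at 0.016, 10.5 N at 0.030
- bay4 (a point): charger bay like bay1, the one next to the switch. The charger, grey, does not move: 200 (x) x 330 (y) mm; its near edge is 142 mm and its far edge 58 mm from this point along x
- jaw4 (a joint): sprung jaw of bay4, m: 0 = closed (empty), 0.016 = pack in place, 0.030 = fully back. A grey block at the robot's end of the bay, flat upright face at x = -68 mm from bay4 when closed, 28 wide, 1 to 36 mm above the deck, 16 thick. Slides to the bay's -x and springs shut when let go: 3 N to start it, 7 N at 0.016, 10.5 N at 0.030
- selector (a joint): charger's rotary switch at the right-hand end (bay4's side) of the deck, rad, growing clockwise seen from above: 0 = off (white bar mark), 0.785 = slow charge (single yellow dot), 1.571 = fast charge (two yellow dots). Clicks into these three notches and is drawn the last part of the way into the nearest one; about 0.1 N m turns it past a click. At the start on slow or fast
- selector_grip (a point): the switch's grip: a black upright bar 42 long, 14 wide, top 35 mm above the deck, over a round skirt of radius 21 up to 7 mm above the deck; the point is on its axis, 26 mm above the deck, 66 mm from bay4's centre line; x points along the bar to the white-lined pointer end, z up (the turning axis)
- tray_in (a point): open white plastic tray for the charged packs, fixed, outside 260 (x) x 160 (y) x 28 mm high, walls and floor 4 mm; the point is the centre of its inner floor, 4 mm above the bench
- jar: amber jar with black cap, 64 mm across, 100 high, beyond the charger; origin under its centre. Leave alone
- beaker: glass beaker, 72 mm across, 85 high, beyond the charger; origin under its centre. Leave alone
- meter: handheld meter lying on its back, 150 x 72 x 32 mm, beyond the charger; origin under its centre. Leave alone
Not all that is in view belongs to the job. Leave any turquoise look-alike of the part that bears blue3_center alone. Leave any turquoise look-alike of the part that bears blue2_center alone.

How it is judged:
By the outcome, as a careful person would: the job done as asked, in the order asked, and still so for the second after the job is handed in, with the robot touching nothing.
Of orange1, orange2, orange3, orange4 only 3 to 4 are there at a start; the rules pass over those that are not, and their reading is None.
At some moment in a run one of orange1, orange2, orange3, orange4 may be knocked a few centimetres aside while the robot is not near it.
It also fails if it takes over 208 s, if anything falls off the work surface, if the arm or the gripper's body presses on something with over 40 N, if the wrist force passes 120 N, or if a joint passes its speed limit or range.

## Working session

There is one attempt and no reset: what is moved stays moved. The work goes in short steps, Python scripts to look and compute and a tool call to move; the robot and the scene stay as the last step left them, time stands still between calls to the robot, and variables do not carry over. Pictures are saved under pics/ and viewed, and the job is handed in when it is done.

Besides the shell and the picture viewer there is one more tool, called after ">>>" by a JSON object that holds its "fn" and its "kwargs". apply_moves: Moves the arm, as the interface text tells. Its arguments: {"type":"object","properties":{"motion":{"type":"array","items":{"type":"array","items":{"type":"array","items":{"type":"number"}}}}},"required":["motion"]}

```bash
ls -la; mkdir -p pics; cat > h.py <<'E'
import numpy as np, cv2
from workcell import arm
def snap(name,fn):
    c=arm.camera(name); cv2.imwrite('pics/'+fn,c['img']); np.savez('pics/'+fn+'.npz',**{k:np.array(v) for k,v in c.items()}); return c
def ray(c,u,v,z):
    R=np.array(c['R']);t=np.array(c['t']);d=R.T@np.array([(u-c['cx'])/c['fx'],(v-c['cy'])/c['fy'],1]);o=-R.T@t
    return o+d*(z-o[2])/d[2]
def proj(c,X):
    p=np.array(c['R'])@np.array(X)+np.array(c['t']);return np.array([c['fx']*p[0]/p[2]+c['cx'],c['fy']*p[1]/p[2]+c['cy']])
def load(fn): return dict(np.load('pics/'+fn+'.npz'))
E
python3 - <<'E'
from h import *
print(arm.observe())
for n in['scene','side','wrist']:
    c=snap(n,n+'0.png');R=np.array(c['R']);print(n,-R.T@c['t'],R.tolist(),c['fx'],c['cx'])
E
```

```text
total 12
drwxr-xr-x  3 agent agent 4096 Dec  7 16:45 .
drwxr-xr-x 23 root  root  4096 Dec  7 16:45 ..
drwxr-xr-x  2 agent agent 4096 Dec  7 16:45 pics
{'time': 0.0, 'joints': array([-3.33324681e-02,  3.79454103e-01,  1.73476079e+00,  2.05786578e-05,
        1.02844415e+00, -3.33004030e-02]), 'dq': array([ 0.00079131, -0.00034368, -0.00017031,  0.00152266,  0.0013356 ,
       -0.00034587]), 'joint_torque': array([ 6.45993277e-04, -7.63727903e+01, -4.34372771e+01,  6.49972307e-02,
        4.23743343e-02, -1.55693674e-04]), 'eef_pos': array([ 6.99651342e-01, -1.24983100e-05,  2.38266281e-01]), 'eef_rot': array([ 0.49970967,  0.49975758,  0.50026884, -0.50026362]), 'ft_force': array([ 0.5764093 ,  0.85506355, -0.08807334]), 'wrist_torque': array([-0.04269179,  0.04619264,  0.04640156]), 'opening': 0.9981892753002264}
scene [1.19973687 0.00810759 1.01303207] [[-0.02539016931614111, 0.9996029595530942, 0.012217305545529009], [0.8437002402957884, 0.027982313656665172, -0.5360847830774986], [-0.5362138042114603, -0.003303539785614595, -0.8440757328569269]] 434.878381031156 315.0890831844843
side [ 0.07287166 -0.63614743  0.77362566] [[0.7720979913603024, -0.6355013518111663, 0.001650328320869262], [-0.4105732707304214, -0.5008019707193363, -0.7619888289767464], [0.4850714185551551, 0.5876524635954564, -0.6475880642283951]] 394.5645813202287 317.4521971511055
wrist [0.69993408 0.07603752 0.38411554] [[0.9999997095492461, -0.0003310905400844993, -0.0006864987099546656], [-0.0001329689198299634, -0.962690875861143, 0.2706035104224877], [-0.000750480306778337, -0.270603340542502, -0.962690640271603]] 304.33851773161365 316.6141108788925
```

View pics/scene0.png

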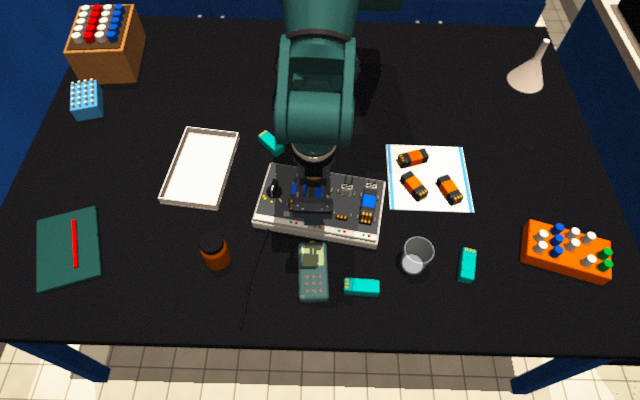

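View pics/side0.png

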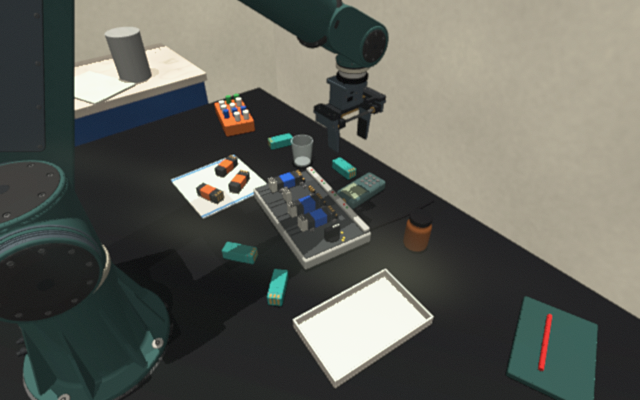

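View pics/wrist0.png

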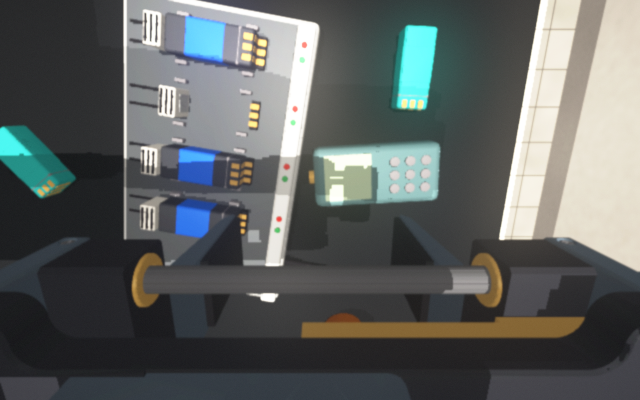

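```bash
python3 - <<'E'
from h import *
a=load('scene0.png')['img']
cv2.imwrite('pics/sc_a.png',cv2.resize(a[150:250,240:400],None,fx=5,fy=5,interpolation=cv2.INTER_CUBIC))
cv2.imwrite('pics/sc_b.png',cv2.resize(a[130:220,150:480],None,fx=2.4,fy=2.4,interpolation=cv2.INTER_CUBIC))
b=load('wrist0.png')['img']
cv2.imwrite('pics/wr_a.png',cv2.resize(b[0:310,110:340],None,fx=1.9,fy=1.9,interpolation=cv2.INTER_CUBIC))
E
```

```text
(no output)
```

View pics/sc_a.png

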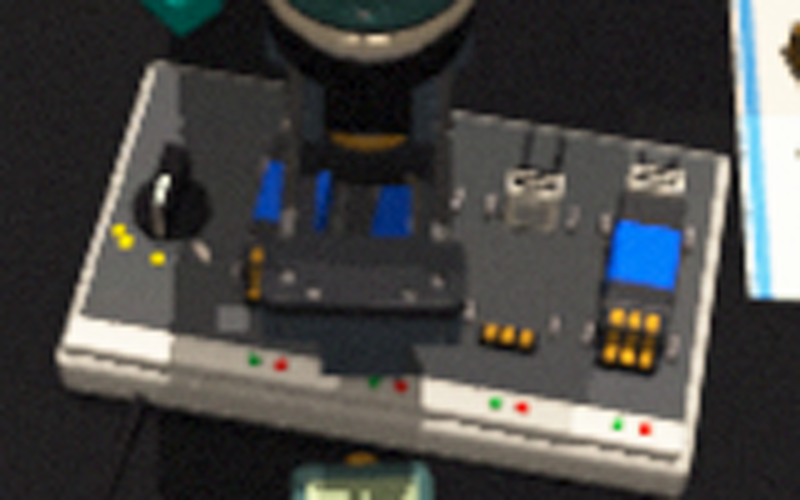

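View pics/wr_a.png

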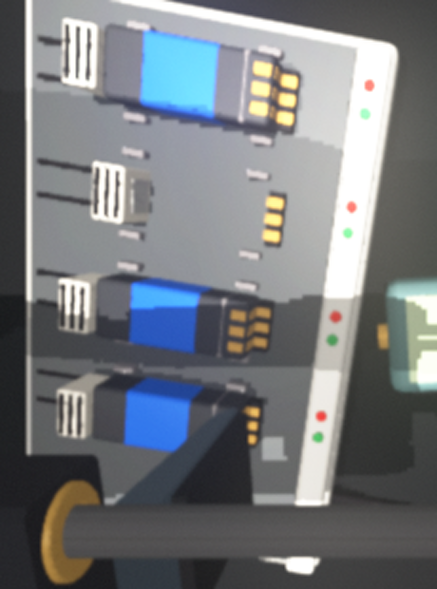

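```bash
cat >> h.py <<'E'
from scipy.optimize import least_squares
def cw(p,q):  # charger frame (bay1 origin) -> world
    x,y,a=p; c,s=np.cos(a),np.sin(a); q=np.array(q)
    return np.array([x+c*q[0]-s*q[1],y+s*q[0]+c*q[1],q[2]+.04])
E
python3 - <<'E'
from h import *
s=load('scene0.png');w=load('wrist0.png')
S=lambda u,v:(s,240+u/5,150+v/5)
W=lambda u,v:(w,110+u/1.9,v/1.9)
# near edge ray points
for c,u,v in [S(155,62),S(728,155)]: print('near corner',ray(c,u,v,.04))
# contacts top z=.05 at x~4mm (block 0..8)
for c,u,v in [S(508,335),W(273,220)]: print('bay2 contact',ray(c,u,v,.05))
for c,u,v in [S(175,205)]: print('switch',ray(c,u,v,.047),ray(c,u,v,.075))
# jaw tops z=.076
for i,(u,v) in enumerate([(80,52),(108,192),(73,305),(72,412)]): c,u,v=W(u,v);print('jaw',i+1,ray(c,u,v,.076))
for u,v in [(412,157),(413,185),(450,189)]:print('orange',ray(s,u,v,.03))
for u,v in [(187,128),(239,130),(216,207),(161,198)]:print('tray',ray(s,u,v,.028))
E
```

```text
near corner [ 0.45800257 -0.12252244  0.04      ]
near corner [0.51086433 0.19553754 0.04      ]
bay2 contact [0.63475382 0.07356353 0.05      ]
bay2 contact [0.63292069 0.07134502 0.05      ]
switch [ 0.55847707 -0.10331555  0.047     ] [ 0.57706369 -0.100086    0.075     ]
jaw 1 [0.55009235 0.1494816  0.076     ]
jaw 2 [0.55495926 0.08550417 0.076     ]
jaw 3 [0.52848335 0.0277279  0.076     ]
jaw 4 [ 0.51882054 -0.0329511   0.076     ]
orange [0.41691336 0.27859913 0.03      ]
orange [0.51467809 0.27215206 0.03      ]
orange [0.52457417 0.37246999 0.03      ]
tray [ 0.32880925 -0.38495352  0.028     ]
tray [ 0.33105792 -0.22911841  0.028     ]
tray [ 0.60198394 -0.25782142  0.028     ]
tray [ 0.5786146  -0.40889424  0.028     ]
```

>>> {"fn": "apply_moves", "kwargs": {"motion": [[[0,0,0,-0.8,-1,0.6,-1],[0,0,0,-0.8,-1,0.6,-1],[0,0,0,-0.8,-1,0.6,-1],[0,0,0,-0.8,-1,0.6,-1],[0,0,0,-0.8,-1,0.6,-1],[0,0,0,-0.8,-1,0.6,-1],[0,0,0,-0.8,-1,0.6,-1],[0,0,0,-0.8,-1,0.6,-1]]]}}

```text
time: 0.82
eef_pos: [0.5801, -0.1499, 0.3287]
eef_rot: [0.5, 0.5, 0.5, -0.5]
ft_force: [0.8, 0.6, 0.7]
opening: 1.001
```

```bash
python3 - <<'E'
from h import *
print(arm.observe()['eef_pos'])
c=snap('wrist','wrist1.png');c=snap('scene','scene1.png')
print(arm.observe()['eef_pos'])
cv2.imwrite('pics/sc1.png',cv2.resize(c['img'][120:270,140:480],None,fx=2.3,fy=2.3,interpolation=cv2.INTER_CUBIC))
E
```

```text
[ 0.58006991 -0.14986036  0.32865964]
[ 0.58031138 -0.14910417  0.32795188]
```

View pics/wrist1.png

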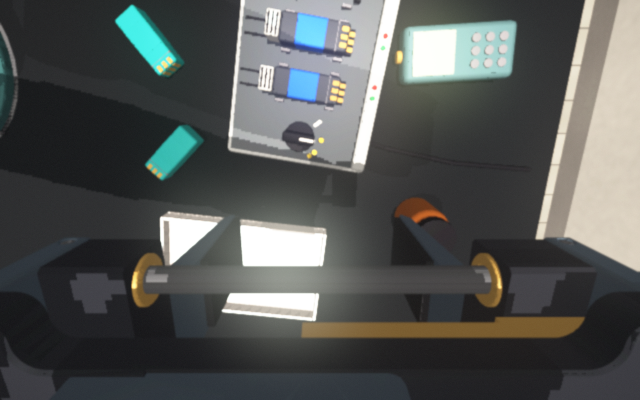

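View pics/sc1.png

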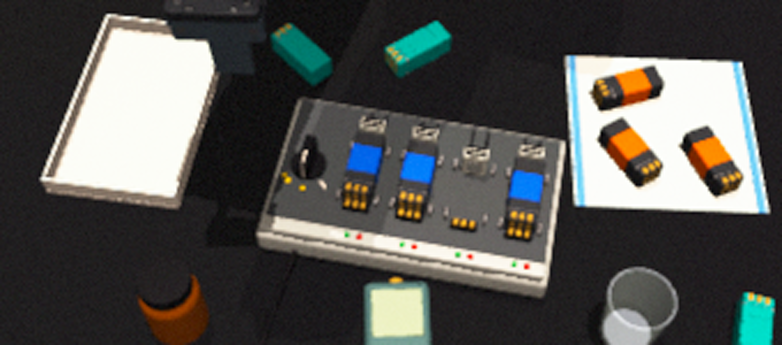

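```bash
python3 - <<'E'
from h import *
a=load('scene1.png')['img'];b=load('wrist1.png')['img']
cv2.imwrite('pics/s1z.png',cv2.resize(a[155:255,245:395],None,fx=5.3,fy=5.3,interpolation=cv2.INTER_CUBIC))
cv2.imwrite('pics/w1z.png',cv2.resize(b[0:180,220:410],None,fx=3.3,fy=3.3,interpolation=cv2.INTER_CUBIC))
cv2.imwrite('pics/s1o.png',cv2.resize(a[135:220,380:480],None,fx=7,fy=7,interpolation=cv2.INTER_CUBIC))
E
```

```text
(no output)
```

View pics/s1z.png

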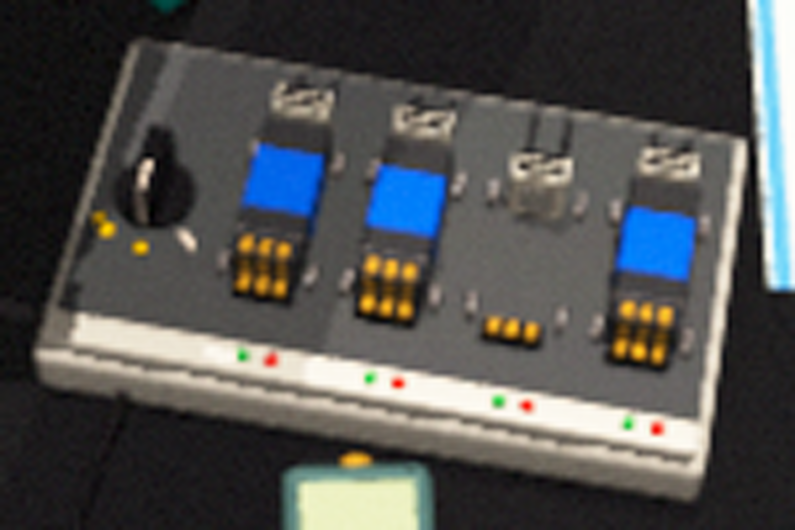

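View pics/w1z.png

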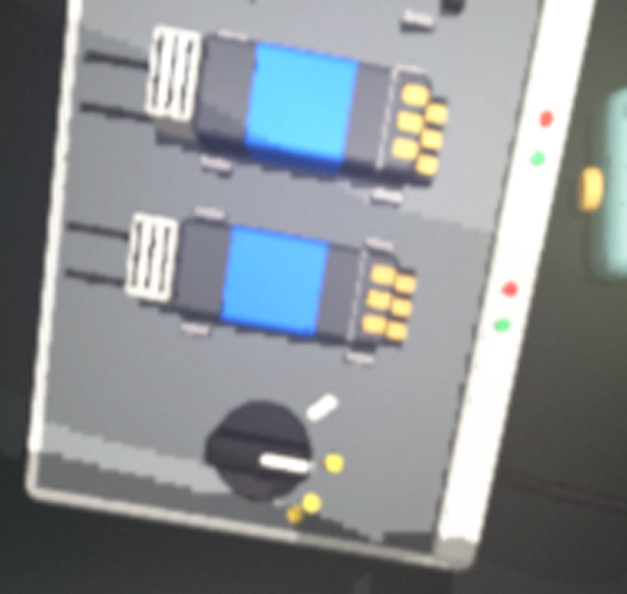

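View pics/s1o.png

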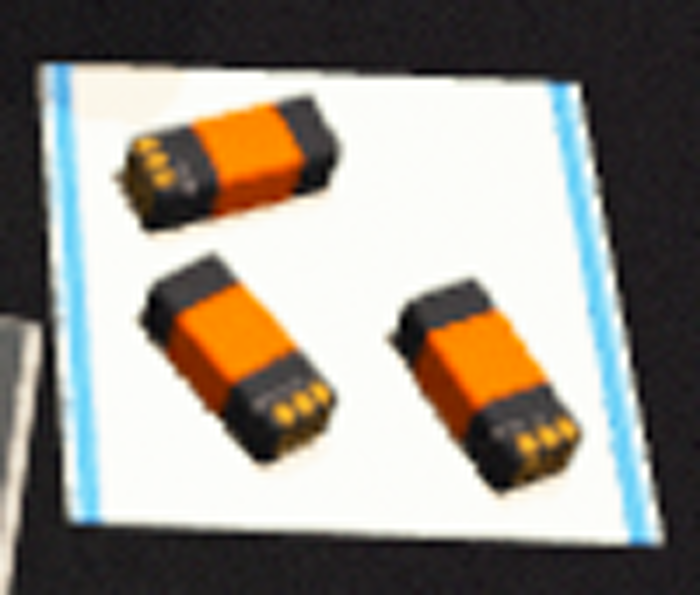

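```bash
python3 - <<'E'
from h import *
s=load('scene1.png');w=load('wrist1.png')
S=lambda u,v:(s,245+u/5.3,155+v/5.3)
W=lambda u,v:(w,220+u/3.3,v/3.3)
d=[(W(300,100),(-.042,-.124,.03)),(W(273,277),(-.042,-.186,.03)),(S(284,180),(-.042,-.186,.03)),(S(406,200),(-.042,-.124,.03)),(S(656,243),(-.042,0,.03)),(S(511,326),(.004,-.062,.01))]
e=[(S(137,42),-.142,0),(S(743,140),-.142,0),(W(30,490),-.142,0),]
def f(p):
    r=[]
    for (c,u,v),q in d: r+=list(proj(c,cw(p,q))-[u,v])
    for (c,u,v),x,z in e:
        P=ray(c,u,v,.04+z); a=p[2]; xx=np.cos(a)*(P[0]-p[0])+np.sin(a)*(P[1]-p[1]); r.append((xx-x)*400*.5)
    return np.array(r)
r=least_squares(f,[.64,.134,-.165]);p=r.x
print(p,f(p).round(1)); 
for k in range(4): print('bay',k+1,cw(p,(0,-.062*k,0)).round(4),'pack',cw(p,(-.042,-.062*k,.015)).round(4))
sw=W(258,452)
sk=ray(*sw,.047);print('skirt',sk)
for q in[W(278,465)]:print('sw ptr',ray(*q,.075))
for q in [S(154,205)]:print('skirt scene',ray(*q,.047))
for x in (-.03,-.04,-.05): print(x,cw(p,(x,-.252,.026)))
np.save('charger.npy',p)
def rect(cs,z): 
    return np.array([ray(s,u,v,z)[:2] for u,v in cs])
# tray: whole outer rim in scene1: crop/2.3+(140,120)
T=[(106,14),(45,183),(180,195)]
for u,v in T: print('tray',ray(s,140+u/2.3,120+v/2.3,.028))
for (u,v) in [(162,213),(326,228),(316,319),(224,310)]: print('trayw',ray(w,u,v,.028))
# oranges tops z=.03, crop/7+(380,135)
O={'A':[(125,150),(307,96),(335,155),(150,200)],'B':[(150,285),(212,255),(334,385),(265,425)],'C':[(400,300),(475,280),(578,420),(500,455)]}
E
```

```text
[ 0.63721959  0.13493831 -0.17062338] [ 0.9 -0.5  1.   0.2 -0.6 -0.3 -0.3 -0.1 -0.2 -0.1  0.  -0.9  2.2  1.8
  1.5]
bay 1 [0.6372 0.1349 0.04  ] pack [0.5958 0.1421 0.055 ]
bay 2 [0.6267 0.0738 0.04  ] pack [0.5853 0.081  0.055 ]
bay 3 [0.6162 0.0127 0.04  ] pack [0.5748 0.0199 0.055 ]
bay 4 [ 0.6056 -0.0484  0.04  ] pack [ 0.5642 -0.0412  0.055 ]
skirt [ 0.55487036 -0.10808877  0.047     ]
sw ptr [ 0.56430203 -0.11088233  0.075     ]
skirt scene [ 0.56709694 -0.10517751  0.047     ]
-0.03 [ 0.56486645 -0.10830853  0.066     ]
-0.04 [ 0.55501166 -0.10661056  0.066     ]
-0.05 [ 0.54515687 -0.10491259  0.066     ]
tray [ 0.32135104 -0.38906372  0.028     ]
tray [ 0.58368888 -0.41164321  0.028     ]
tray [ 0.5948924  -0.25284905  0.028     ]
trayw [ 0.34110549 -0.22513582  0.028     ]
trayw [ 0.59493492 -0.25025366  0.028     ]
trayw [ 0.57897596 -0.4174033   0.028     ]
trayw [ 0.42247904 -0.39926748  0.028     ]
```

>>> {"fn": "apply_moves", "kwargs": {"motion": [[[0,0,0.3,-0.173,0.287,-0.8,0.1],[0,0,0.3,-0.173,0.287,-0.8,0.1],[0,0,0.3,-0.173,0.287,-0.8,0.1],[0,0,0.3,-0.173,0.287,-0.8,0.1],[0,0,0.3,-0.173,0.287,-0.8,0.1],[0,0,0.3,-0.173,0.287,-0.8,0.1],[0,0,0.3,-0.173,0.287,-0.8,0.1],[0,0,0.3,-0.173,0.287,-0.8,0.1]]]}}

```text
time: 1.58
eef_pos: [0.5542, -0.1057, 0.2078]
eef_rot: [0.673, 0.216, 0.674, -0.216]
ft_force: [-0.6, 0.1, 0.5]
opening: 0.465
```

```bash
cat >> h.py <<'E'
from scipy.spatial.transform import Rotation as Ro
def st():
    o=arm.observe();q=o['eef_rot'];M=Ro.from_quat([q[1],q[2],q[3],q[0]]).as_matrix()
    print('t',round(o['time'],2),'pos',o['eef_pos'].round(4),'yaw(tool y)',np.degrees(np.arctan2(M[1,1],M[0,1])).round(2),'xdown',M[:,0].round(3),'j',o['joints'].round(2),'op',round(o['opening']*91,1),'F',o['ft_force'].round(1))
E
python3 - <<'E'
from h import *
st()
s=load('scene1.png');w=load('wrist1.png')
S=lambda u,v:(s,245+u/5.3,155+v/5.3)
W=lambda u,v:(w,220+u/3.3,v/3.3)
d=[(W(300,100),(-.042,-.124,.03)),(W(273,277),(-.042,-.186,.03)),(S(284,180),(-.042,-.186,.03)),(S(406,200),(-.042,-.124,.03)),(S(656,243),(-.042,0,.03)),(S(511,326),(.004,-.062,.01))]
def f(p):
    r=[]
    for (c,u,v),q in d: r+=list(proj(c,cw(p,q))-[u,v])
    return np.array(r)
r=least_squares(f,[.64,.134,-.165]);p=r.x
print(p,f(p).round(1)); 
for k in range(4): print('bay',k+1,cw(p,(0,-.062*k,0)).round(4),'pack',cw(p,(-.042,-.062*k,.015)).round(4))
print(cw(p,(-.042,-.252,.026)))
np.save('charger.npy',p)
E
```

```text
t 1.58 pos [ 0.5542 -0.1057  0.2078] yaw(tool y) 54.5 xdown [-0.002  0.    -1.   ] j [-0.23  0.21  2.03  0.    0.91 -1.18] op 42.3 F [-0.6  0.1  0.5]
[ 0.63784883  0.13442298 -0.18018214] [ 0.5 -0.5  0.1  0.  -0.5 -0.7 -0.3 -0.3 -0.2  0.1 -0.2 -0.9]
bay 1 [0.6378 0.1344 0.04  ] pack [0.5965 0.1419 0.055 ]
bay 2 [0.6267 0.0734 0.04  ] pack [0.5854 0.081  0.055 ]
bay 3 [0.6156 0.0124 0.04  ] pack [0.5743 0.02   0.055 ]
bay 4 [ 0.6045 -0.0486  0.04  ] pack [ 0.5632 -0.041   0.055 ]
[ 0.55136815 -0.10597064  0.066     ]
```

>>> {"fn": "apply_moves", "kwargs": {"motion": [[[0,0,0.1417,-0.007,0,-0.4,0.1],[0,0,0.1417,-0.007,0,-0.4,0.1],[0,0,0.1417,-0.007,0,-0.5,0.1],[0,0,0.1417,-0.007,0,-0.6,0.1],[0,0,0.1417,-0.007,0,-0.7,0.1],[0,0,0.1417,-0.007,0,-0.8,0.1],[0,0,0.1417,-0.007,0,-0.887,0.1],[0,0,0.1417,-0.007,0,-0.887,0.1]]]}}

```text
time: 2.25
eef_pos: [0.552, -0.1058, 0.073]
eef_rot: [0.703, 0.065, 0.705, -0.064]
ft_force: [-0.6, 0.8, 0.3]
opening: 0.451
```

```bash
python3 - <<'E'
from h import *
st()
c=snap('side','side2.png');cv2.imwrite('pics/sd2.png',cv2.resize(c['img'][120:280,220:420],None,fx=3.5,fy=3.5,interpolation=cv2.INTER_CUBIC))
E
```

```text
t 2.25 pos [ 0.552  -0.1058  0.073 ] yaw(tool y) 79.57 xdown [-0.004  0.001 -1.   ] j [-0.23  0.42  2.06  0.    0.66 -1.62] op 41.1 F [-0.6  0.8  0.3]
```

View pics/sd2.png

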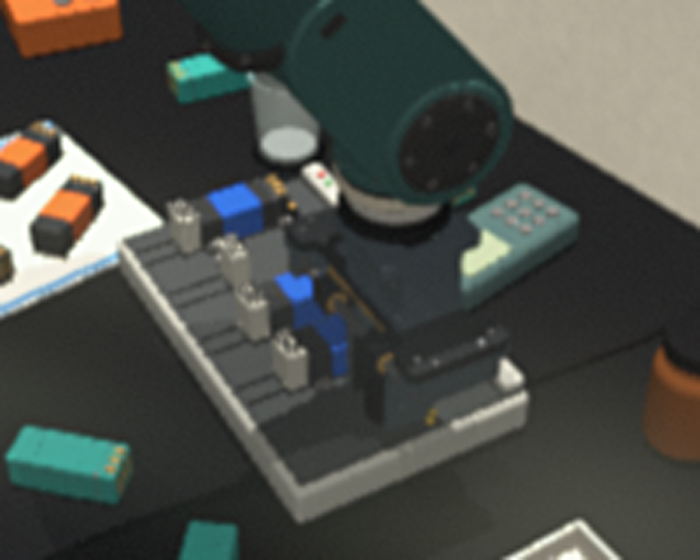

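>>> {"fn": "apply_moves", "kwargs": {"motion": [[[0,0,0,0,0,0,1],[0,0,0,0,0,0,1],[0,0,0,0,0,0,1],[0,0,0,0,0,0,1],[0,0,0,0,0,0,1]]]}}

```text
time: 2.72
eef_pos: [0.5534, -0.1068, 0.0765]
eef_rot: [0.704, 0.065, 0.704, -0.065]
ft_force: [-0.2, 3.7, 4.1]
opening: 0.152
```

>>> {"fn": "apply_moves", "kwargs": {"motion": [[[0,0,0.25,0,0,0,1],[0,0,0.25,0,0,0,1],[0,0,0.25,0,0,0,1],[0,0,0.25,0,0,0,1],[0,0,0.25,0,0,0,1],[0,0,0.25,0,0,0,1],[0,0,0.25,0,0,0,1],[0,0,0.25,0,0,0,1]]]}}

```text
time: 3.38
eef_pos: [0.5537, -0.1081, 0.0765]
eef_rot: [0.675, -0.212, 0.674, 0.21]
ft_force: [0.8, -10.8, -0.5]
opening: 0.15
```

```bash
python3 - <<'E'
from h import *
st()
E
```

```text
t 3.38 pos [ 0.5537 -0.1081  0.0765] yaw(tool y) 124.69 xdown [ 0.002 -0.002 -1.   ] j [-0.23  0.42  2.06 -0.    0.66 -2.41] op 13.6 F [  0.8 -10.8  -0.5]
```

>>> {"fn": "apply_moves", "kwargs": {"motion": [[[0,0,0,0,0,0,0.2],[0,0,0,0,0,0,0.2],[0,0,0,0,0,0,0.2],[0,0,0,0,0,0.2,0.1],[0,0,0,0,0,0.4,0],[0,0,-0.03,0,0,0.6,0],[0,0,-0.06,0,0.2,0.6,0],[0,0,-0.1,0.03,0.3,0.6,0]]]}}

```text
time: 4.05
eef_pos: [0.5579, -0.0609, 0.1679]
eef_rot: [0.701, -0.1, 0.699, 0.1]
ft_force: [0.1, 0.0, -0.4]
opening: 0.498
```

```bash
python3 - <<'E'
from h import *
c=snap('scene','scene3.png');cv2.imwrite('pics/s3.png',cv2.resize(c['img'][155:255,245:395],None,fx=5.3,fy=5.3,interpolation=cv2.INTER_CUBIC))
c=snap('side','side3.png');cv2.imwrite('pics/sd3.png',cv2.resize(c['img'][120:280,220:420],None,fx=3.5,fy=3.5,interpolation=cv2.INTER_CUBIC))
st()
E
```

```text
t 4.15 pos [ 0.5579 -0.0604  0.1665] yaw(tool y) 106.37 xdown [ 0.001  0.    -1.   ] j [-0.15  0.26  2.05  0.    0.83 -2.01] op 45.8 F [-0.4  0.6 -0.4]
```

View pics/s3.png

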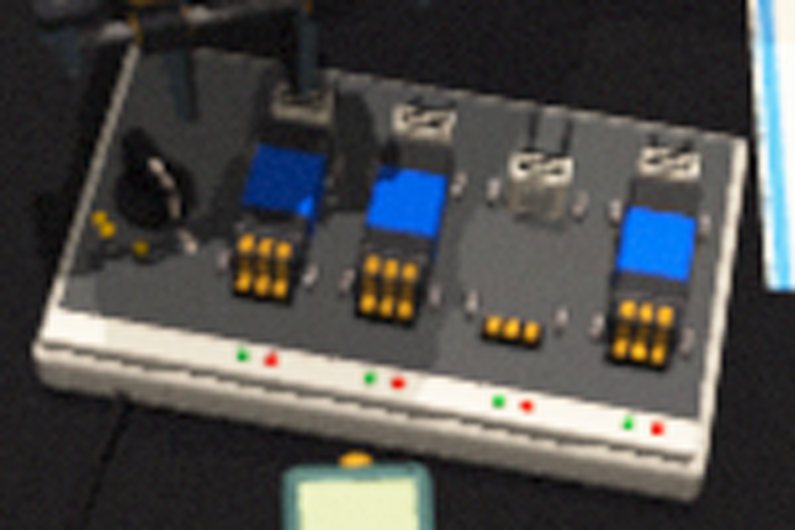

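View pics/sd3.png

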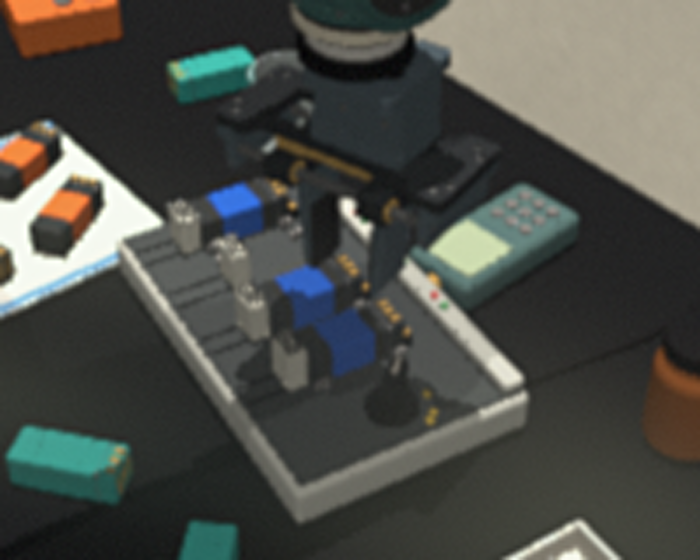

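>>> {"fn": "apply_moves", "kwargs": {"motion": [[[0,0,-0.1465,0.034,0.13,-0.2,0],[0,0,-0.1465,0.034,0.13,-0.3,0],[0,0,-0.1465,0.034,0.13,-0.35,0],[0,0,-0.1465,0.034,0.13,-0.35,0],[0,0,-0.1465,0.034,0.13,-0.4,0],[0,0,-0.1465,0.034,0.13,-0.53,0],[0,0,-0.1465,0.034,0.13,-0.65,0],[0,0,-0.1465,0.034,0.13,-0.65,0]]]}}

```text
time: 4.82
eef_pos: [0.5621, -0.0428, 0.0662]
eef_rot: [0.704, 0.059, 0.705, -0.059]
ft_force: [-0.7, 0.6, -0.3]
opening: 0.498
```

>>> {"fn": "apply_moves", "kwargs": {"motion": [[[0,0,0,0,0,0,1],[0,0,0,0,0,0,1],[0,0,0,0,0,0,1],[0,0,0,0,0,0,1]]]}}

```text
time: 5.15
eef_pos: [0.5624, -0.0425, 0.0684]
eef_rot: [0.705, 0.06, 0.705, -0.06]
ft_force: [1.4, 1.5, -8.5]
opening: 0.372
```

```bash
python3 - <<'E'
from h import *
st()
E
```

```text
t 5.15 pos [ 0.5624 -0.0425  0.0684] yaw(tool y) 80.26 xdown [-0.  0. -1.] j [-0.12  0.43  2.06  0.    0.65 -1.52] op 33.9 F [ 1.4  1.5 -8.5]
```

>>> {"fn": "apply_moves", "kwargs": {"motion": [[[0,0,0,0,0,0.2,1],[0,0,0,0,0,0.45,1],[0,0,0,0,0,0.6,1],[0,0,0,-0.05,-0.2,0.6,1],[0,0,0.01,-0.15,-0.45,0.6,1],[0,0,0.024,-0.25,-0.7,0.6,1],[0,0,0.024,-0.296,-0.95,0.6,1],[0,0,0.024,-0.296,-1,0.6,1]]]}}

```text
time: 5.82
eef_pos: [0.517, -0.1965, 0.159]
eef_rot: [0.707, 0.034, 0.706, -0.035]
ft_force: [0.2, 1.0, -1.9]
opening: 0.368
```

```bash
python3 - <<'E'
from h import *
st()
E
```

```text
t 5.82 pos [ 0.517  -0.1965  0.159 ] yaw(tool y) 84.45 xdown [ 0.001 -0.001 -1.   ] j [-0.4   0.26  2.07 -0.    0.81 -1.88] op 33.5 F [ 0.2  1.  -1.9]
```

>>> {"fn": "apply_moves", "kwargs": {"motion": [[[0,0,0,0,-0.25,0,1],[0,0,0,0,-0.5,-0.1,1],[0,0,0,0,-0.653,-0.3,1],[0,0,0,0,-0.653,-0.5,1],[0,0,0,0,-0.653,-0.7,1],[0,0,0,0,-0.653,-0.78,1],[0,0,0,0,-0.653,-0.82,1],[0,0,0,0,-0.653,-0.82,1]]]}}

```text
time: 6.48
eef_pos: [0.5181, -0.2899, 0.035]
eef_rot: [0.706, 0.034, 0.707, -0.033]
ft_force: [-0.6, 0.8, -1.7]
opening: 0.376
```

```bash
python3 - <<'E'
from h import *
st()
E
```

```text
t 6.48 pos [ 0.5181 -0.2899  0.035 ] yaw(tool y) 84.54 xdown [-0.001  0.001 -1.   ] j [-0.55  0.53  2.   -0.    0.62 -2.02] op 34.2 F [-0.6  0.8 -1.7]
```

>>> {"fn": "apply_moves", "kwargs": {"motion": [[[0,0,0,0,0,-0.01,1],[0,0,0,0,0,-0.01,0.1],[0,0,0,0,0,-0.01,0.1],[0,0,0,0,0,-0.01,0.1],[0,0,0,0,0,0.15,0.1],[0,0,0,0,0,0.4,0],[0,0,0,0.1,0.2,0.65,0],[0,0,0,0.2,0.4,0.8,0]]]}}

```text
time: 7.15
eef_pos: [0.5461, -0.2364, 0.1543]
eef_rot: [0.707, 0.034, 0.705, -0.035]
ft_force: [1.0, -0.4, 0.4]
opening: 0.504
```

```bash
python3 - <<'E'
from h import *
st()
c=snap('scene','scene4.png');cv2.imwrite('pics/s4.png',cv2.resize(c['img'][110:250,140:400],None,fx=3,fy=3,interpolation=cv2.INTER_CUBIC))
E
```

```text
t 7.15 pos [ 0.5461 -0.2364  0.1543] yaw(tool y) 84.35 xdown [ 0.002 -0.001 -1.   ] j [-0.45  0.33  1.99 -0.    0.82 -1.92] op 45.8 F [ 1.  -0.4  0.4]
```

View pics/s4.png

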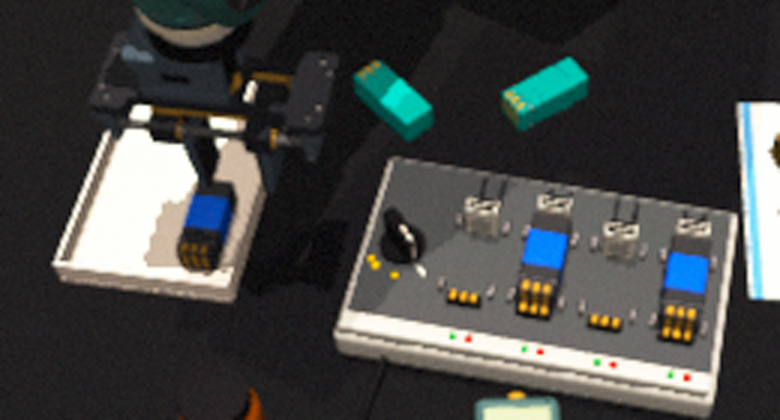

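>>> {"fn": "apply_moves", "kwargs": {"motion": [[[0,0,0,0.05,0.27,0,0],[0,0,-0.01,0.1,0.54,0,0],[0,0,-0.024,0.175,0.8,0,0],[0,0,-0.024,0.175,1,0,0],[0,0,-0.024,0.175,1,0,0]]]}}

```text
time: 7.62
eef_pos: [0.5721, -0.0813, 0.1517]
eef_rot: [0.705, 0.06, 0.704, -0.059]
ft_force: [-0.2, -0.6, -0.3]
opening: 0.502
```

```bash
python3 - <<'E'
from h import *
st()
E
```

```text
t 7.62 pos [ 0.5721 -0.0813  0.1517] yaw(tool y) 80.35 xdown [ 0.001  0.    -1.   ] j [-0.18  0.31  2.02  0.    0.81 -1.58] op 45.7 F [-0.2 -0.6 -0.3]
```

>>> {"fn": "apply_moves", "kwargs": {"motion": [[[0,0,-0.001,0.012,0.25,0,0],[0,0,-0.001,0.012,0.5,0,0],[0,0,-0.001,0.012,0.67,0,0],[0,0,-0.001,0.012,0.67,-0.15,0],[0,0,-0.001,0.012,0.67,-0.3,0],[0,0,-0.001,0.012,0.67,-0.45,0],[0,0,-0.001,0.012,0.67,-0.56,0],[0,0,-0.001,0.012,0.67,-0.56,0]]]}}

```text
time: 8.28
eef_pos: [0.5745, 0.0147, 0.0665]
eef_rot: [0.705, 0.062, 0.704, -0.062]
ft_force: [1.2, -0.5, 0.7]
opening: 0.497
```

>>> {"fn": "apply_moves", "kwargs": {"motion": [[[0,0,0,0,0,0,0.5],[0,0,0,0,0,0,1],[0,0,0,0,0,0,1],[0,0,0,0,0,0,1]]]}}

```text
time: 8.62
eef_pos: [0.5745, 0.0161, 0.0677]
eef_rot: [0.705, 0.062, 0.704, -0.061]
ft_force: [6.0, 18.6, -6.1]
opening: 0.373
```

```bash
python3 - <<'E'
from h import *
st()
E
```

```text
t 8.62 pos [0.5745 0.0161 0.0677] yaw(tool y) 79.98 xdown [ 0.002  0.002 -1.   ] j [-0.01  0.45  2.04  0.    0.65 -1.41] op 34.0 F [ 6.  18.6 -6.1]
```

>>> {"fn": "apply_moves", "kwargs": {"motion": [[[0,0,0,0,0,0.2,1],[0,0,0,0,0,0.45,1],[0,0,0,0,0,0.6,1],[0,0,0,-0.05,-0.2,0.6,1],[0,0,0.01,-0.15,-0.45,0.6,1],[0,0,0.024,-0.25,-0.7,0.6,1],[0,0,0.024,-0.25,-0.95,0.6,1],[0,0,0.024,-0.25,-1,0.6,1]]]}}

```text
time: 9.28
eef_pos: [0.5355, -0.1392, 0.1579]
eef_rot: [0.707, 0.035, 0.706, -0.036]
ft_force: [0.6, 0.4, -1.3]
opening: 0.373
```

>>> {"fn": "apply_moves", "kwargs": {"motion": [[[0,0,0,-0.03,-0.27,0,1],[0,0,0,-0.1,-0.54,0,1],[0,0,0,-0.17,-0.8,0,1],[0,0,0,-0.17,-1,0,1],[0,0,0,-0.17,-1,0,1]]]}}

```text
time: 9.7
eef_pos: [0.5105, -0.2897, 0.1579]
eef_rot: [0.707, 0.036, 0.706, -0.037]
ft_force: [0.2, 0.8, -2.5]
opening: 0.371
```

```bash
python3 - <<'E'
from h import *
st()
E
```

```text
t 9.7 pos [ 0.5105 -0.2897  0.1579] yaw(tool y) 84.13 xdown [ 0.002 -0.002 -1.   ] j [-0.56  0.31  2.   -0.    0.82 -2.02] op 33.7 F [ 0.2  0.8 -2.5]
```

>>> {"fn": "apply_moves", "kwargs": {"motion": [[[0,0,0,0,-0.25,0,1],[0,0,0,0,-0.49,0,1],[0,0,0,0,-0.49,-0.25,1],[0,0,0,0,-0.49,-0.5,1],[0,0,0,0,-0.49,-0.7,1],[0,0,0,0,-0.49,-0.78,1],[0,0,0,0,-0.49,-0.83,1],[0,0,0,0,-0.49,-0.83,1]]]}}

```text
time: 10.37
eef_pos: [0.5108, -0.3582, 0.0325]
eef_rot: [0.706, 0.035, 0.707, -0.035]
ft_force: [-0.2, 0.5, -2.1]
opening: 0.373
```

>>> {"fn": "apply_moves", "kwargs": {"motion": [[[0,0,0,0,0,0,1],[0,0,0,0,0,0,0.1],[0,0,0,0,0,0,0.1],[0,0,0,0,0,0,0.1],[0,0,0,0,0,0.15,0.1],[0,0,0,0,0,0.4,0],[0,0,0,0,0.1,0.65,0],[0,0,0,0.1,0.25,0.8,0]]]}}

```text
time: 11.03
eef_pos: [0.5253, -0.3223, 0.1565]
eef_rot: [0.707, 0.035, 0.705, -0.036]
ft_force: [0.2, 0.3, 0.3]
opening: 0.501
```

```bash
python3 - <<'E'
from h import *
st()
E
```

```text
t 11.03 pos [ 0.5253 -0.3223  0.1565] yaw(tool y) 84.19 xdown [ 0.002 -0.002 -1.   ] j [-0.59  0.36  1.94 -0.    0.84 -2.06] op 45.6 F [0.2 0.3 0.3]
```

>>> {"fn": "apply_moves", "kwargs": {"motion": [[[0,0,0,0.05,0.27,0,0],[0,0,-0.01,0.1,0.54,0,0],[0,0,-0.023,0.15,0.8,0,0],[0,0,-0.023,0.15,1,0,0]]]}}

```text
time: 11.37
eef_pos: [0.5491, -0.1687, 0.1536]
eef_rot: [0.705, 0.061, 0.704, -0.061]
ft_force: [-0.4, 1.3, -0.2]
opening: 0.498
```

>>> {"fn": "apply_moves", "kwargs": {"motion": [[[0,0,0,0.05,0.27,0,0],[0,0,0,0.1,0.54,0,0],[0,0,0,0.15,0.8,0,0],[0,0,0,0.15,1,0,0]]]}}

```text
time: 11.7
eef_pos: [0.5717, -0.0184, 0.1535]
eef_rot: [0.705, 0.06, 0.704, -0.06]
ft_force: [0.4, -0.3, -1.1]
opening: 0.498
```

>>> {"fn": "apply_moves", "kwargs": {"motion": [[[0,0,0,0.05,0.27,0,0],[0,0,0,0.1,0.54,0,0],[0,0,0,0.15,0.8,0,0],[0,0,0,0.15,1,0,0],[0,0,0,0.15,1,0,0]]]}}

```text
time: 12.12
eef_pos: [0.5936, 0.1334, 0.1534]
eef_rot: [0.705, 0.06, 0.704, -0.059]
ft_force: [0.8, -1.3, -0.3]
opening: 0.501
```

```bash
python3 - <<'E'
from h import *
st()
E
```

```text
t 12.12 pos [0.5936 0.1334 0.1534] yaw(tool y) 80.36 xdown [ 0.002  0.001 -1.   ] j [ 0.18  0.35  1.96  0.    0.83 -1.22] op 45.6 F [ 0.8 -1.3 -0.3]
```

>>> {"fn": "apply_moves", "kwargs": {"motion": [[[0,0,-0.001,0.02,0.085,0,0],[0,0,-0.001,0.02,0.085,-0.2,0],[0,0,-0.001,0.02,0.085,-0.35,0],[0,0,-0.001,0.02,0.085,-0.5,0],[0,0,-0.001,0.02,0.085,-0.565,0],[0,0,-0.001,0.02,0.085,-0.565,0]]]}}

```text
time: 12.62
eef_pos: [0.5958, 0.1412, 0.0667]
eef_rot: [0.704, 0.062, 0.705, -0.062]
ft_force: [0.6, 0.1, 0.2]
opening: 0.498
```

>>> {"fn": "apply_moves", "kwargs": {"motion": [[[0,0,0,0,0,0,0.5],[0,0,0,0,0,0,1],[0,0,0,0,0,0,1],[0,0,0,0,0,0,1]]]}}

```text
time: 12.95
eef_pos: [0.5967, 0.1415, 0.0686]
eef_rot: [0.705, 0.062, 0.704, -0.062]
ft_force: [0.4, -3.5, 2.6]
opening: 0.37
```

>>> {"fn": "apply_moves", "kwargs": {"motion": [[[0,0,0,0,0,0.2,1],[0,0,0,0,0,0.45,1],[0,0,0,0,0,0.6,1],[0,0,0,-0.05,-0.2,0.6,1],[0,0,0.01,-0.2,-0.45,0.6,1],[0,0,0.024,-0.4,-0.7,0.6,1],[0,0,0.024,-0.4,-0.95,0.6,1],[0,0,0.024,-0.4,-1,0.6,1]]]}}

```text
time: 13.62
eef_pos: [0.5342, -0.0117, 0.1581]
eef_rot: [0.706, 0.035, 0.706, -0.036]
ft_force: [0.5, 0.3, -1.6]
opening: 0.369
```

```bash
python3 - <<'E'
from h import *
st()
E
```

```text
t 13.62 pos [ 0.5342 -0.0117  0.1581] yaw(tool y) 84.24 xdown [-0.001 -0.    -1.   ] j [-0.07  0.24  2.1  -0.    0.8  -1.54] op 33.6 F [ 0.5  0.3 -1.6]
```

>>> {"fn": "apply_moves", "kwargs": {"motion": [[[0,0,0,-0.15,-0.24,0,1],[0,0,0,-0.3,-0.48,0,1],[0,0,0,-0.45,-0.7,0,1],[0,0,0,-0.6,-0.9,0,1],[0,0,0,-0.6,-1,0,1],[0,0,0,-0.6,-1,0,1]]]}}

```text
time: 14.12
eef_pos: [0.4455, -0.1607, 0.1584]
eef_rot: [0.706, 0.036, 0.706, -0.036]
ft_force: [0.9, 0.1, -1.3]
opening: 0.371
```

```bash
python3 - <<'E'
from h import *
st()
E
```

```text
t 14.12 pos [ 0.4455 -0.1607  0.1584] yaw(tool y) 84.12 xdown [ 0.001 -0.    -1.   ] j [-0.4   0.15  2.22 -0.    0.77 -1.86] op 33.8 F [ 0.9  0.1 -1.3]
```

>>> {"fn": "apply_moves", "kwargs": {"motion": [[[0,0,0,-0.08,-0.25,0,1],[0,0,0,-0.16,-0.5,0,1],[0,0,0,-0.245,-0.8,0,1],[0,0,0,-0.245,-0.8,-0.25,1],[0,0,0,-0.245,-0.8,-0.5,1],[0,0,0,-0.245,-0.8,-0.7,1],[0,0,0,-0.245,-0.8,-0.835,1],[0,0,0,-0.245,-0.8,-0.835,1]]]}}

```text
time: 14.78
eef_pos: [0.4099, -0.2782, 0.0308]
eef_rot: [0.706, 0.035, 0.707, -0.035]
ft_force: [0.6, 0.1, -2.5]
opening: 0.373
```

>>> {"fn": "apply_moves", "kwargs": {"motion": [[[0,0,0,0,0,0,1],[0,0,0,0,0,0,0.1],[0,0,0,0,0,0,0.1],[0,0,0,0,0,0,0.1],[0,0,0,0,0,0.15,0.1],[0,0,0,0,0,0.4,0],[0,0,0,0,0.1,0.65,0],[0,0,0,0.1,0.25,0.9,0]]]}}

```text
time: 15.45
eef_pos: [0.4217, -0.243, 0.1659]
eef_rot: [0.706, 0.036, 0.706, -0.036]
ft_force: [1.3, -0.5, 0.9]
opening: 0.504
```

```bash
python3 - <<'E'
from h import *
st()
c=snap('scene','scene5.png');cv2.imwrite('pics/s5.png',cv2.resize(c['img'][110:250,140:400],None,fx=3,fy=3,interpolation=cv2.INTER_CUBIC))
cv2.imwrite('pics/s5o.png',cv2.resize(c['img'][135:220,380:480],None,fx=7,fy=7,interpolation=cv2.INTER_CUBIC))
E
```

```text
t 15.45 pos [ 0.4217 -0.243   0.1659] yaw(tool y) 84.2 xdown [-0. -0. -1.] j [-0.57  0.15  2.19 -0.    0.79 -2.04] op 45.8 F [ 1.3 -0.5  0.9]
```

View pics/s5.png

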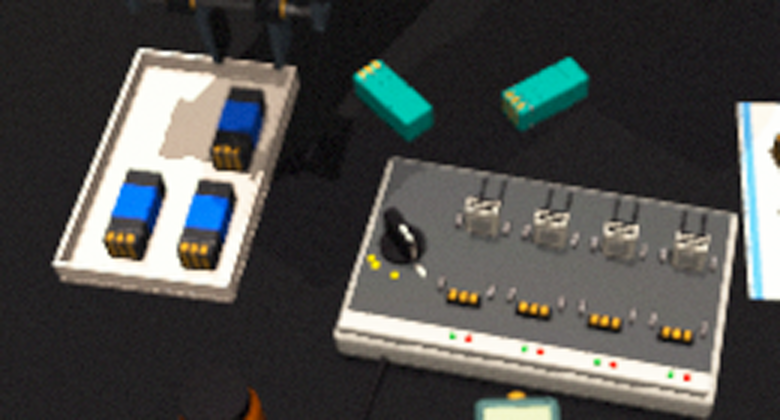

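View pics/s5o.png

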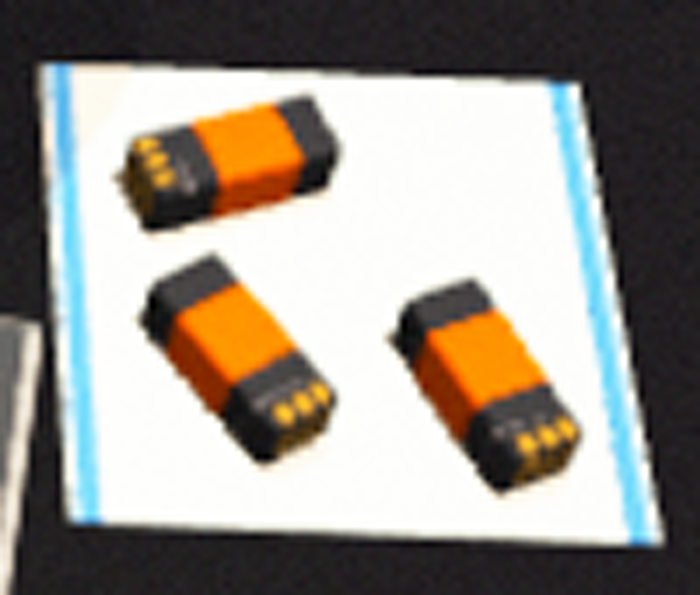

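```bash
cat >> h.py <<'E'
def fitpack(c,pts,x0,z=.03,L=None):
    # pts: tape top corners order: (-x,+y),( -x,-y),(+x,-y),(+x,+y) any cyclic handled by sign list
    sg=[(-1,1),(-1,-1),(1,-1),(1,1)]
    def f(p):
        r=[];ca,sa=np.cos(p[2]),np.sin(p[2])
        for (u,v),(i,j) in zip(pts,sg):
            a=i*p[3];b=j*.017
            r+=list(proj(c,[p[0]+ca*a-sa*b,p[1]+sa*a+ca*b,z])-[u,v])
        return np.array(r)
    r=least_squares(f,list(x0)+[.017]);return r.x,f(r.x)
E
python3 - <<'E'
from h import *
c=load('scene5.png')
k=lambda P:[(380+u/7,135+v/7) for u,v in P]
# world: image right=+y, down=+x.
A=k([(303,162),(277,98),(193,122),(217,188)]) # x=-y dir ; +y axis = +x world (down)
B=k([(240,287),(175,330),(230,390),(297,347)])
C=k([(500,310),(430,335),(472,410),(550,383)])
for n,P,x0 in (('A',A,(.417,.28,-1.5)),('B',B,(.51,.27,.7)),('C',C,(.52,.37,.4))):
    p,r=fitpack(c,P,x0);print(n,p.round(4),np.degrees(p[2]).round(1),np.abs(r).max().round(2))
E
```

```text
A [ 0.4104  0.2889 -1.2819  0.0191] -73.4 0.66
B [0.509  0.2745 0.6276 0.017 ] 36.0 0.36
C [0.5156 0.3729 0.3854 0.0185] 22.1 0.49
```

>>> {"fn": "apply_moves", "kwargs": {"motion": [[[0,0,0,0.08,0.26,0.05,0],[0,0,0,0.16,0.52,0.1,0],[0,0,0,0.24,0.78,0.2,0],[0,0,0,0.31,1,0.27,0]]]}}

```text
time: 15.83
eef_pos: [0.4697, -0.091, 0.2057]
eef_rot: [0.707, 0.035, 0.706, -0.035]
ft_force: [0.6, -0.8, -0.2]
opening: 0.5
```

>>> {"fn": "apply_moves", "kwargs": {"motion": [[[0,0,0,0.08,0.26,0.05,0],[0,0,0,0.16,0.52,0.1,0],[0,0,0,0.24,0.78,0.2,0],[0,0,0,0.31,1,0.27,0]]]}}

```text
time: 16.17
eef_pos: [0.5162, 0.0595, 0.2462]
eef_rot: [0.707, 0.035, 0.706, -0.035]
ft_force: [1.0, -1.0, 0.6]
opening: 0.499
```

>>> {"fn": "apply_moves", "kwargs": {"motion": [[[0,0,0,0.08,0.26,0.05,0],[0,0,0,0.16,0.52,0.1,0],[0,0,0,0.24,0.78,0.2,0],[0,0,0,0.31,1,0.27,0],[0,0,0,0.31,1,0.27,0]]]}}

```text
time: 16.58
eef_pos: [0.5646, 0.2122, 0.2883]
eef_rot: [0.708, 0.035, 0.705, -0.033]
ft_force: [-1.0, -1.0, -0.2]
opening: 0.503
```

```bash
python3 - <<'E'
from h import *
c=snap('wrist','wrist6.png');st()
E
```

```text
t 16.63 pos [0.5634 0.2098 0.2869] yaw(tool y) 84.49 xdown [ 0.003  0.001 -1.   ] j [ 0.32  0.17  1.91  0.    1.06 -1.16] op 45.6 F [ 1.1 -0.1 -0.6]
```

View pics/wrist6.png

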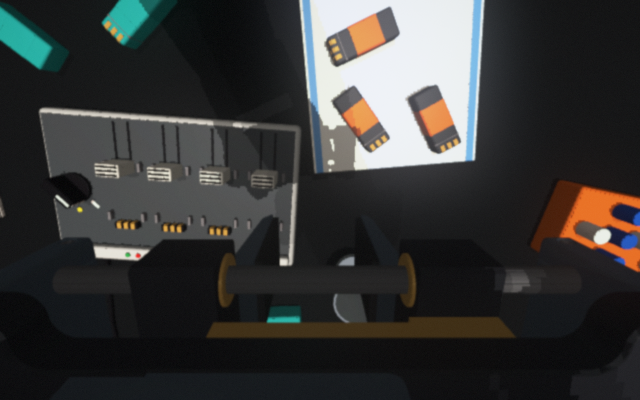

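```bash
cat >> h.py <<'E'
def box(img,c,x,y,a,s,o,z0=0,col=(0,255,0)):
    ca,sa=np.cos(a),np.sin(a)
    P=[proj(c,[x+ca*i*.042-sa*j*.017,y+sa*i*.042+ca*j*.017,z0+.03]) for i,j in((-1,1),(-1,-1),(1,-1),(1,1))]
    cv2.polylines(img,[np.int32([(np.array(p)-o)*s for p in P])],True,col,1)
E
python3 - <<'E'
from h import *
c=load('wrist6.png');im=cv2.resize(c['img'][0:170,300:490],None,fx=4,fy=3.5,interpolation=cv2.INTER_CUBIC)
im=cv2.resize(c['img'][0:170,300:490],None,fx=3.5,fy=3.5,interpolation=cv2.INTER_CUBIC)
for x,y,a in [(.4104,.2889,-1.2819),(.509,.2745,.6276),(.5156,.3729,.3854)]: box(im,c,x,y,a,3.5,np.array([300,0]))
cv2.imwrite('pics/w6z.png',im)
E
```

```text
(no output)
```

View pics/w6z.png

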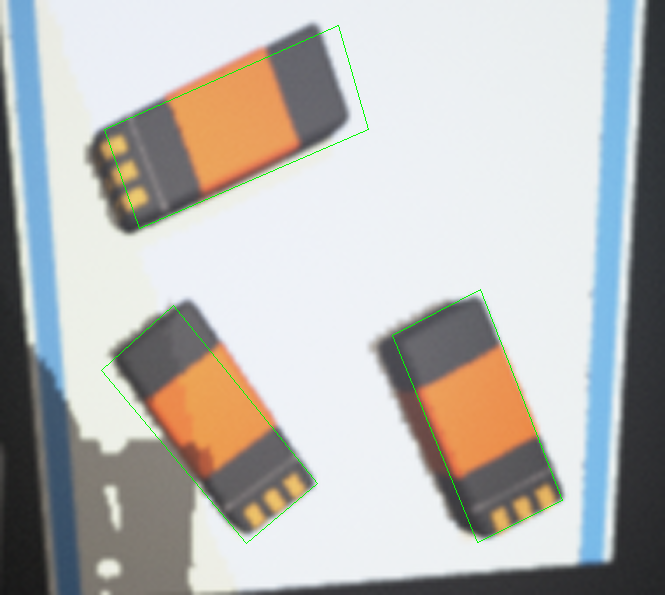

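```bash
python3 - <<'E'
from h import *
c=load('wrist6.png')
k=lambda P:[(300+u/3.5,v/3.5) for u,v in P]
A=k([(299,148),(268,47),(167,98),(203,192)])
B=k([(221,346),(150,397),(212,475),(273,430)])
C=k([(501,347),(415,385),(455,478),(538,437)])
im=cv2.resize(c['img'][0:170,300:490],None,fx=3.5,fy=3.5,interpolation=cv2.INTER_CUBIC)
for n,P,x0 in (('A',A,(.417,.28,-1.5)),('B',B,(.51,.27,.7)),('C',C,(.52,.37,.4))):
    p,r=fitpack(c,P,x0);print(n,p.round(4),np.degrees(p[2]).round(1),np.abs(r).max().round(2)); box(im,c,*p[:3],3.5,np.array([300,0]))
cv2.imwrite('pics/w6z2.png',im)
E
```

```text
A [ 0.408   0.2882 -1.2541  0.0181] -71.9 0.87
B [0.5037 0.2758 0.5428 0.0181] 31.1 2.35
C [0.5129 0.3721 0.3764 0.0185] 21.6 1.06
```

View pics/w6z2.png

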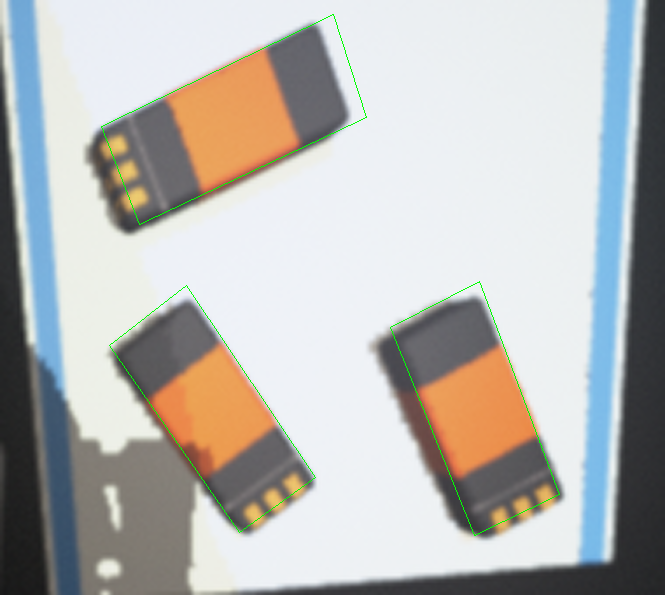

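>>> {"fn": "apply_moves", "kwargs": {"motion": [[[0,0,0.204,-0.393,0.438,-0.2,-0.3],[0,0,0.204,-0.393,0.438,-0.4,-0.3],[0,0,0.204,-0.393,0.438,-0.6,-0.3],[0,0,0.204,-0.393,0.438,-0.8,-0.3],[0,0,0.204,-0.393,0.438,-1,-0.3],[0,0,0.204,-0.393,0.438,-1,-0.3],[0,0,0.204,-0.393,0.438,-1,-0.3]]]}}

```text
time: 17.22
eef_pos: [0.5027, 0.2717, 0.1349]
eef_rot: [0.681, -0.188, 0.683, 0.188]
ft_force: [-0.4, -0.3, 0.0]
opening: 0.654
```

```bash
python3 - <<'E'
from h import *
st()
c=snap('side','side7.png');cv2.imwrite('pics/sd7.png',cv2.resize(c['img'][120:280,150:350],None,fx=3.5,fy=3.5,interpolation=cv2.INTER_CUBIC))
E
```

```text
t 17.22 pos [0.5027 0.2717 0.1349] yaw(tool y) 120.87 xdown [-0.003 -0.001 -1.   ] j [ 0.45  0.33  2.04 -0.    0.78 -1.65] op 59.6 F [-0.4 -0.3  0. ]
```

View pics/sd7.png

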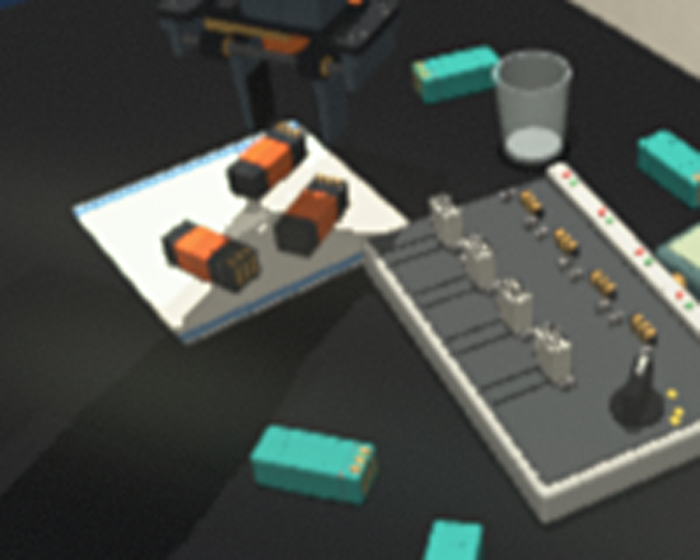

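Undisturbed, and four bays are clearly empty. Descend on B.

>>> {"fn": "apply_moves", "kwargs": {"motion": [[[0,0,0,0.01,0.02,-0.2,-0.3],[0,0,0,0.01,0.02,-0.4,-0.3],[0,0,0,0.01,0.02,-0.55,-0.3],[0,0,0,0.01,0.02,-0.68,-0.3],[0,0,0,0.01,0.02,-0.71,-0.3],[0,0,0,0.01,0.02,-0.71,-0.3]]]}}

```text
time: 17.77
eef_pos: [0.5058, 0.2756, 0.0299]
eef_rot: [0.682, -0.188, 0.681, 0.188]
ft_force: [0.0, -0.2, -0.2]
opening: 0.649
```

```bash
python3 - <<'E'
from h import *
st()
E
```

```text
t 17.77 pos [0.5058 0.2756 0.0299] yaw(tool y) 120.87 xdown [ 0.001  0.    -1.   ] j [ 0.46  0.52  2.03 -0.    0.59 -1.65] op 59.0 F [ 0.  -0.2 -0.2]
```

>>> {"fn": "apply_moves", "kwargs": {"motion": [[[0,0,0,0,0,-0.007,0.3],[0,0,0,0,0,-0.007,1],[0,0,0,0,0,-0.007,1],[0,0,0,0,0,-0.007,1],[0,0,0,0,0,-0.007,1],[0,0,0,0,0,0.2,1],[0,0,0,0,0,0.45,1],[0,0,0,0,0,0.7,1]]]}}

```text
time: 18.43
eef_pos: [0.5042, 0.2753, 0.1348]
eef_rot: [0.681, -0.189, 0.682, 0.189]
ft_force: [0.3, 0.6, -1.7]
opening: 0.374
```

```bash
python3 - <<'E'
from h import *
st()
p=np.load('charger.npy');p[2]=-.178;print(p)
for k in (1,2,3):
  for x in (-.020,-.048): print(k,x,cw(p,(x,-.062*(k-1),0)).round(4))
E
```

```text
t 18.43 pos [0.5042 0.2753 0.1348] yaw(tool y) 121.02 xdown [-0.002 -0.001 -1.   ] j [ 0.46  0.33  2.03 -0.    0.78 -1.65] op 34.0 F [ 0.3  0.6 -1.7]
[ 0.63784883  0.13442298 -0.178     ]
1 -0.02 [0.6182 0.138  0.04  ]
1 -0.048 [0.5906 0.1429 0.04  ]
2 -0.02 [0.6072 0.0769 0.04  ]
2 -0.048 [0.5796 0.0819 0.04  ]
3 -0.02 [0.5962 0.0159 0.04  ]
3 -0.048 [0.5687 0.0209 0.04  ]
```

>>> {"fn": "apply_moves", "kwargs": {"motion": [[[0,0,-0.03,0.05,-0.15,0.1,1],[0,0,-0.07,0.1,-0.3,0.1,1],[0,0,-0.1,0.15,-0.5,0.1,1],[0,0,-0.14,0.25,-0.7,0.1,1],[0,0,-0.18,0.35,-0.9,0.1,1],[0,0,-0.22,0.35,-1,0.1,1],[0,0,-0.229,0.35,-1,0.1,1],[0,0,-0.229,0.35,-1,0.1,1]]]}}

```text
time: 19.1
eef_pos: [0.5575, 0.1247, 0.149]
eef_rot: [0.704, 0.064, 0.704, -0.064]
ft_force: [-0.6, 0.2, -2.1]
opening: 0.37
```

```bash
python3 - <<'E'
from h import *
c=snap('wrist','wrist8.png')
c=snap('side','side8.png');cv2.imwrite('pics/sd8.png',cv2.resize(c['img'][100:260,220:420],None,fx=3.5,fy=3.5,interpolation=cv2.INTER_CUBIC))
st()
E
```

```text
t 19.2 pos [0.5574 0.1258 0.149 ] yaw(tool y) 79.9 xdown [-0.  0. -1.] j [ 0.18  0.31  2.03  0.    0.8  -1.21] op 33.7 F [-0.8 -0.6 -2.8]
```

View pics/wrist8.png

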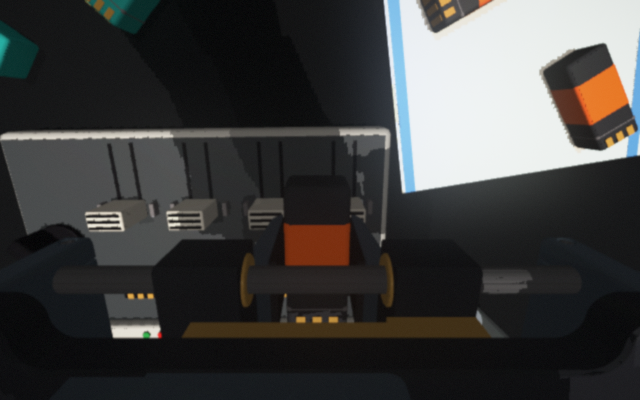

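View pics/sd8.png

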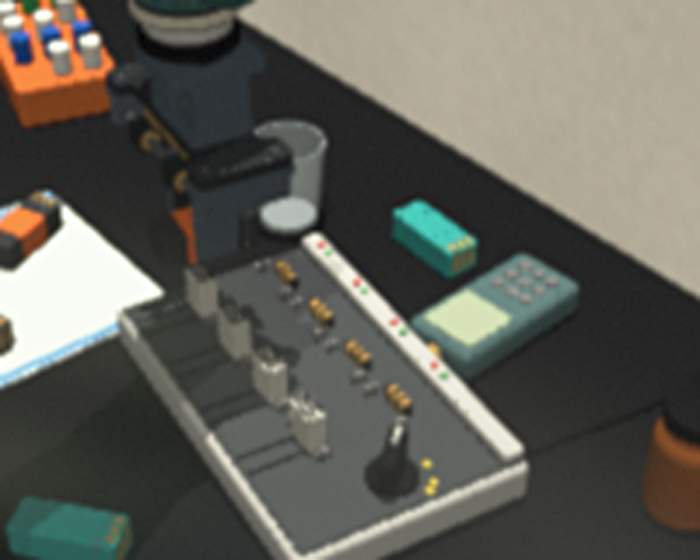

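```bash
cat >> h.py <<'E'
def rear(fn,u,v,tcp,yaw,zrel=.001):
    c=load(fn); P=ray(c,u,v,tcp[2]+zrel); d=P[:2]-np.array(tcp[:2]); a=np.radians(yaw-90)
    print('rear in tool: along',(d@[np.cos(a),np.sin(a)]).round(4),'lat',(d@[-np.sin(a),np.cos(a)]).round(4))
E
python3 - <<'E'
from h import *
for v in (176,179):rear('wrist8.png',317,v,(.5574,.1252,.149),79.9)
E
```

```text
rear in tool: along -0.0457 lat -0.0004
rear in tool: along -0.0442 lat -0.0004
```

>>> {"fn": "apply_moves", "kwargs": {"motion": [[[0,0,0,0.15,-0.25,0,1],[0,0,0,0.285,-0.5,0,1],[0,0,0,0.285,-0.735,0,1],[0,0,0,0.285,-0.735,-0.1,1],[0,0,0,0.285,-0.735,-0.2,1],[0,0,0,0.285,-0.735,-0.32,1],[0,0,0,0.285,-0.735,-0.44,1],[0,0,0,0.285,-0.735,-0.44,1]]]}}

```text
time: 19.87
eef_pos: [0.5984, 0.0161, 0.08]
eef_rot: [0.703, 0.062, 0.706, -0.062]
ft_force: [-1.2, -0.4, -2.3]
opening: 0.37
```

```bash
python3 - <<'E'
from h import *
st()
c=snap('side','side9.png');cv2.imwrite('pics/sd9.png',cv2.resize(c['img'][120:280,220:420],None,fx=3.5,fy=3.5,interpolation=cv2.INTER_CUBIC))
st()
E
```

```text
t 19.87 pos [0.5984 0.0161 0.08  ] yaw(tool y) 79.94 xdown [-0.004  0.    -1.   ] j [-0.01  0.46  1.99  0.    0.7  -1.41] op 33.7 F [-1.2 -0.4 -2.3]
t 19.92 pos [0.5991 0.0161 0.0817] yaw(tool y) 79.93 xdown [-0.003  0.    -1.   ] j [-0.01  0.45  1.99  0.    0.71 -1.41] op 34.0 F [-0.5  0.2 -1.2]
```

View pics/sd9.png

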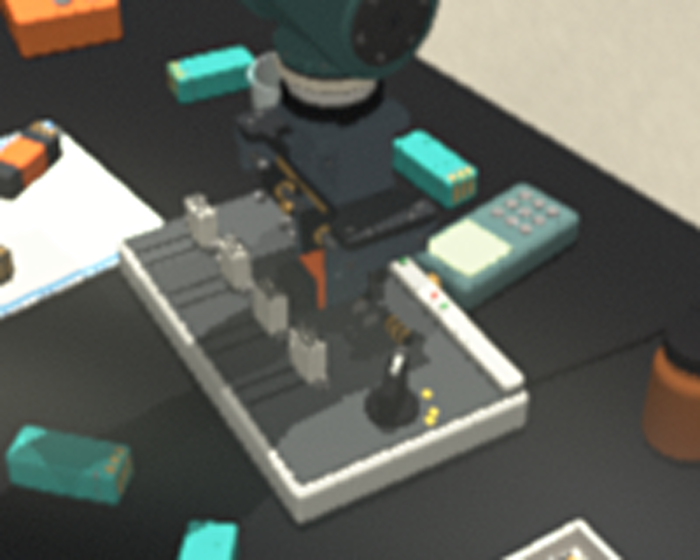

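>>> {"fn": "apply_moves", "kwargs": {"motion": [[[0,0,0,-0.04,0.006,0,1],[0,0,0,-0.08,0.012,0,1],[0,0,0,-0.12,0.018,0,1],[0,0,0,-0.16,0.025,0,1],[0,0,0,-0.19,0.03,0,1],[0,0,0,-0.19,0.03,0,1]]]}}

```text
time: 20.42
eef_pos: [0.5723, 0.0203, 0.0843]
eef_rot: [0.706, 0.063, 0.703, -0.062]
ft_force: [8.4, 1.0, -7.1]
opening: 0.371
```

```bash
python3 - <<'E'
from h import *
c=snap('scene','scene10.png');cv2.imwrite('pics/s10.png',cv2.resize(c['img'][155:255,245:395],None,fx=5.3,fy=5.3,interpolation=cv2.INTER_CUBIC))
st()
E
```

```text
t 20.47 pos [0.5728 0.0202 0.0844] yaw(tool y) 79.84 xdown [ 0.004  0.    -1.   ] j [-0.01  0.41  2.04  0.    0.68 -1.4 ] op 33.9 F [ 8.   0.9 -5.5]
```

View pics/s10.png

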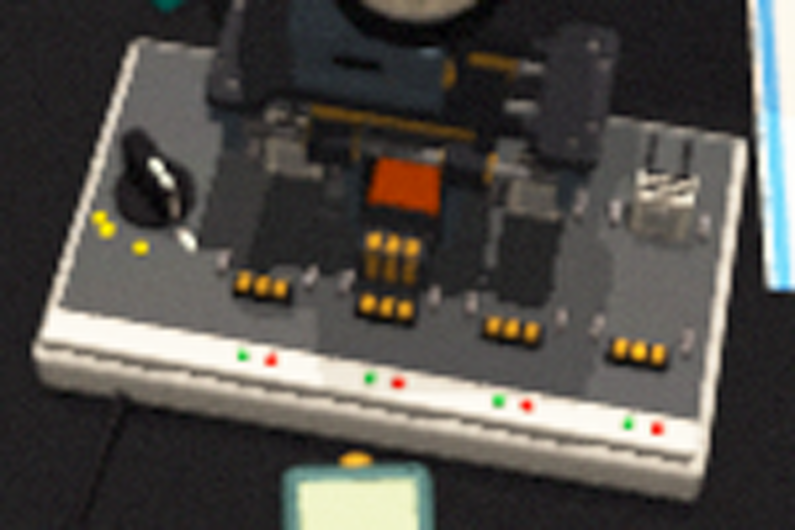

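```bash
python3 - <<'E'
from h import *
c=load('scene10.png');p=np.load('charger.npy');p[2]=-.178
# predicted pixel rows of pack front face if at local x
for x in (0,-.004,-.008,-.012):
    for z in (.0444,.0144): 
        u,v=proj(c,cw(p,(x,-.124,z)));print(x,z,((u-245)*5.3).round(),((v-155)*5.3).round())
E
```

```text
0 0.0444 388.0 254.0
0 0.0144 387.0 287.0
-0.004 0.0444 389.0 247.0
-0.004 0.0144 388.0 280.0
-0.008 0.0444 391.0 240.0
-0.008 0.0144 390.0 273.0
-0.012 0.0444 393.0 234.0
-0.012 0.0144 392.0 267.0
```

>>> {"fn": "apply_moves", "kwargs": {"motion": [[[0,0,0,-0.007,0,-0.03,1],[0,0,0,-0.007,0,-0.06,1],[0,0,0,-0.007,0,-0.09,1],[0,0,0,-0.007,0,-0.1,1],[0,0,0,-0.007,0,-0.105,1],[0,0,0,-0.007,0,-0.105,1]]]}}

```text
time: 20.97
eef_pos: [0.5726, 0.02, 0.0691]
eef_rot: [0.706, 0.063, 0.703, -0.062]
ft_force: [8.7, -2.0, 0.2]
opening: 0.371
```

```bash
python3 - <<'E'
from h import *
st()
c=snap('scene','scene11.png');cv2.imwrite('pics/s11.png',cv2.resize(c['img'][155:255,245:395],None,fx=5.3,fy=5.3,interpolation=cv2.INTER_CUBIC))
E
```

```text
t 20.97 pos [0.5726 0.02   0.0691] yaw(tool y) 79.85 xdown [ 0.005 -0.    -1.   ] j [-0.01  0.44  2.04 -0.    0.65 -1.4 ] op 33.8 F [ 8.7 -2.   0.2]
```

View pics/s11.png

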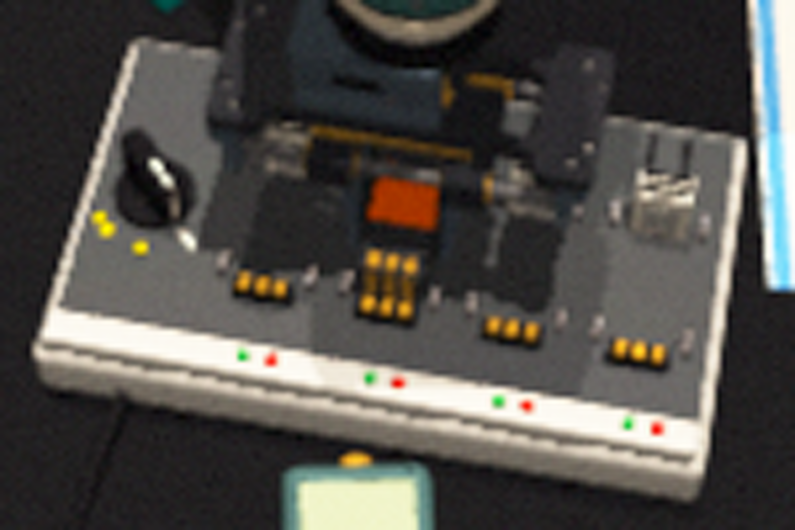

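>>> {"fn": "apply_moves", "kwargs": {"motion": [[[0,0,0,0,0,-0.012,1],[0,0,0,0,0,-0.012,1],[0,0,0,0,0,-0.012,0.1],[0,0,0,0,0,-0.012,0.1],[0,0,0,0,0,-0.012,0.1],[0,0,0,0,0,0.2,0],[0,0,0,0,0,0.4,0],[0,0,0,0,0,0.6,0]]]}}

```text
time: 21.68
eef_pos: [0.5699, 0.02, 0.1581]
eef_rot: [0.704, 0.063, 0.705, -0.063]
ft_force: [-0.1, -0.7, 0.8]
opening: 0.504
```

```bash
python3 - <<'E'
from h import *
st()
c=snap('scene','scene12.png');cv2.imwrite('pics/s12.png',cv2.resize(c['img'][155:255,245:395],None,fx=5.3,fy=5.3,interpolation=cv2.INTER_CUBIC))
cv2.imwrite('pics/s12o.png',cv2.resize(c['img'][130:220,380:500],None,fx=5,fy=5,interpolation=cv2.INTER_CUBIC))
E
```

```text
t 21.68 pos [0.5699 0.02   0.1581] yaw(tool y) 79.82 xdown [-0.001 -0.    -1.   ] j [-0.01  0.29  2.03 -0.    0.82 -1.4 ] op 45.9 F [-0.1 -0.7  0.8]
```

View pics/s12.png

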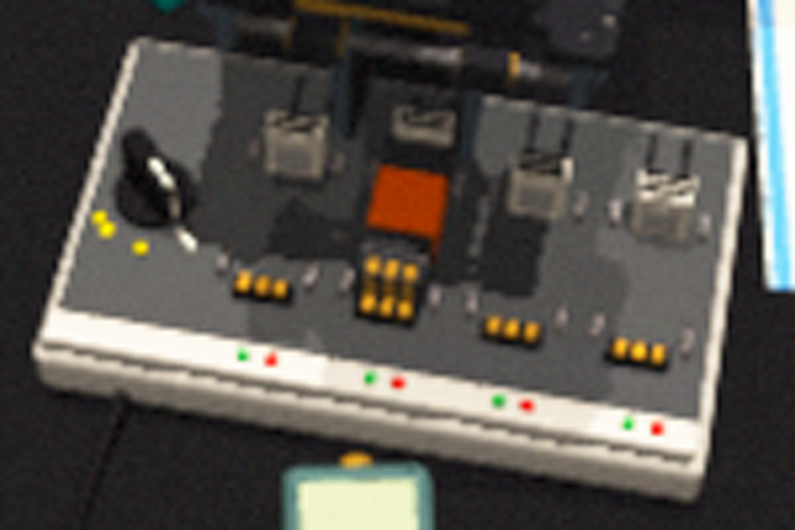

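View pics/s12o.png

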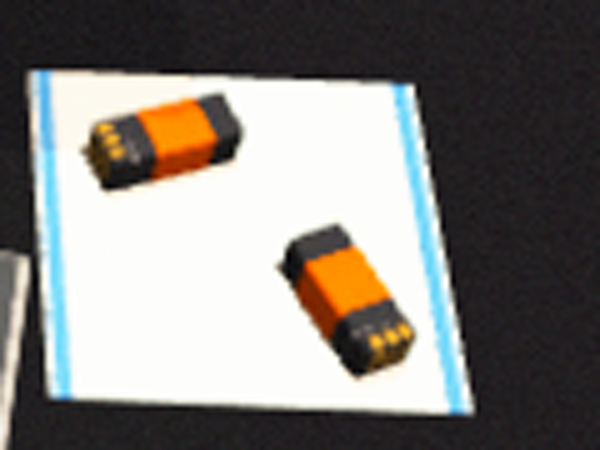

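```bash
python3 - <<'E'
from h import *
a=load('scene5.png')['img'];b=load('scene12.png')['img']
import cv2
for n,i in (('5',a),('12',b)):
    h=cv2.cvtColor(i,cv2.COLOR_BGR2HSV);m=cv2.inRange(h,(5,150,80),(20,255,255))[130:220,380:480]
    k,l,s,ce=cv2.connectedComponentsWithStats(m)
    print(n,[(s[j,4],ce[j].round(1)) for j in range(1,k) if s[j,4]>50])
E
```

```text
5 [(np.int32(176), array([35.4, 27.1])), (np.int32(192), array([31.7, 53.5])), (np.int32(196), array([67.2, 57. ]))]
12 [(np.int32(176), array([35.4, 27.1])), (np.int32(195), array([67.2, 57. ]))]
```

>>> {"fn": "apply_moves", "kwargs": {"motion": [[[0,0,0.03,-0.03,0.25,0,-0.1],[0,0,0.06,-0.06,0.5,0,-0.3],[0,0,0.09,-0.1,0.75,0,-0.3],[0,0,0.12,-0.15,1,0,-0.3]]]}}

```text
time: 22.07
eef_pos: [0.5476, 0.1714, 0.1574]
eef_rot: [0.704, -0.072, 0.703, 0.072]
ft_force: [0.4, 0.5, -0.3]
opening: 0.649
```

>>> {"fn": "apply_moves", "kwargs": {"motion": [[[0,0,0.03,-0.05,0.25,0,-0.3],[0,0,0.058,-0.1,0.5,0,-0.3],[0,0,0.058,-0.15,0.75,0,-0.3],[0,0,0.058,-0.2,1,0,-0.3],[0,0,0.058,-0.2,1,0,-0.3]]]}}

```text
time: 22.48
eef_pos: [0.5169, 0.3249, 0.1574]
eef_rot: [0.694, -0.135, 0.694, 0.136]
ft_force: [-0.6, -0.3, 0.5]
opening: 0.651
```

```bash
python3 - <<'E'
from h import *
st()
E
```

```text
t 22.48 pos [0.5169 0.3249 0.1574] yaw(tool y) 112.05 xdown [ 0.001  0.001 -1.   ] j [ 0.52  0.35  1.95  0.    0.84 -1.43] op 59.3 F [-0.6 -0.3  0.5]
```

>>> {"fn": "apply_moves", "kwargs": {"motion": [[[0,0,0,-0.03,0.2,0,-0.3],[0,0,0,-0.03,0.343,-0.1,-0.3],[0,0,0,-0.03,0.343,-0.3,-0.3],[0,0,0,-0.03,0.343,-0.5,-0.3],[0,0,0,-0.03,0.343,-0.7,-0.3],[0,0,0,-0.03,0.343,-0.82,-0.3],[0,0,0,-0.03,0.343,-0.857,-0.3],[0,0,0,-0.03,0.343,-0.857,-0.3]]]}}

```text
time: 23.15
eef_pos: [0.5129, 0.3707, 0.0274]
eef_rot: [0.693, -0.134, 0.695, 0.134]
ft_force: [0.3, 0.4, -0.5]
opening: 0.651
```

>>> {"fn": "apply_moves", "kwargs": {"motion": [[[0,0,0,0,0,0,0.3],[0,0,0,0,0,0,1],[0,0,0,0,0,0,1],[0,0,0,0,0,0,1],[0,0,0,0,0,0,1]]]}}

```text
time: 23.57
eef_pos: [0.5143, 0.3719, 0.0299]
eef_rot: [0.695, -0.134, 0.694, 0.134]
ft_force: [-1.7, 0.5, 8.0]
opening: 0.37
```

```bash
python3 - <<'E'
from h import *
st()
E
```

```text
t 23.57 pos [0.5143 0.3719 0.0299] yaw(tool y) 111.85 xdown [ 0.002  0.001 -1.   ] j [ 0.59  0.58  1.91  0.    0.65 -1.36] op 33.6 F [-1.7  0.5  8. ]
```

>>> {"fn": "apply_moves", "kwargs": {"motion": [[[0,0,0,0,0,0.25,1],[0,0,0,0,0,0.5,1],[0,0,0,0,0,0.75,1],[0,0,-0.03,0.05,-0.2,0.83,1],[0,0,-0.06,0.1,-0.4,0.83,1],[0,0,-0.1,0.15,-0.6,0.83,1],[0,0,-0.14,0.2,-0.8,0.83,1],[0,0,-0.178,0.25,-1,0.83,1]]]}}

```text
time: 24.23
eef_pos: [0.5512, 0.22, 0.1536]
eef_rot: [0.704, 0.065, 0.704, -0.065]
ft_force: [1.3, -0.5, -2.5]
opening: 0.371
```

>>> {"fn": "apply_moves", "kwargs": {"motion": [[[0,0,0,0.05,-0.2,0,1],[0,0,0,0.1,-0.4,0,1],[0,0,0,0.15,-0.55,0,1],[0,0,0,0.15,-0.55,0,1]]]}}

```text
time: 24.57
eef_pos: [0.5746, 0.1356, 0.1536]
eef_rot: [0.704, 0.064, 0.704, -0.064]
ft_force: [-0.1, 0.3, -1.3]
opening: 0.366
```

```bash
python3 - <<'E'
from h import *
c=snap('wrist','wrist13.png');st()
E
```

```text
t 24.62 pos [0.5741 0.1372 0.1535] yaw(tool y) 79.67 xdown [ 0. -0. -1.] j [ 0.2   0.33  2.   -0.    0.82 -1.2 ] op 33.8 F [ 1.   0.8 -1.8]
```

View pics/wrist13.png

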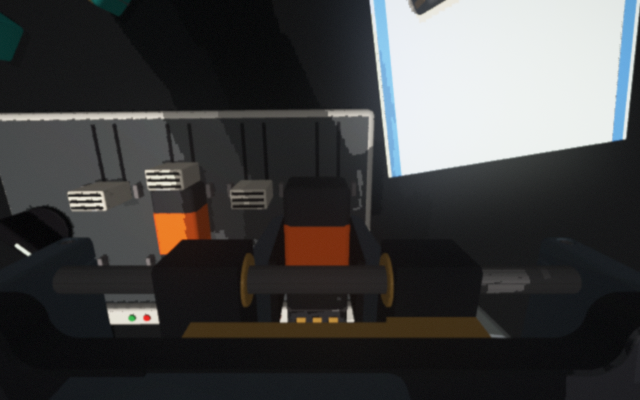

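>>> {"fn": "apply_moves", "kwargs": {"motion": [[[0,0,0,0.15,-0.2,0,1],[0,0,0,0.247,-0.409,0,1],[0,0,0,0.247,-0.409,-0.1,1],[0,0,0,0.247,-0.409,-0.2,1],[0,0,0,0.247,-0.409,-0.3,1],[0,0,0,0.247,-0.409,-0.4,1],[0,0,0,0.247,-0.409,-0.463,1],[0,0,0,0.247,-0.409,-0.463,1]]]}}

```text
time: 25.28
eef_pos: [0.6095, 0.078, 0.0817]
eef_rot: [0.703, 0.062, 0.705, -0.063]
ft_force: [-0.8, -0.4, -1.5]
opening: 0.377
```

```bash
python3 - <<'E'
from h import *
st()
E
```

```text
t 25.28 pos [0.6095 0.078  0.0817] yaw(tool y) 79.85 xdown [-0.003 -0.    -1.   ] j [ 0.09  0.47  1.96  0.    0.72 -1.3 ] op 34.3 F [-0.8 -0.4 -1.5]
```

>>> {"fn": "apply_moves", "kwargs": {"motion": [[[0,0,0,-0.04,0.006,0,1],[0,0,0,-0.08,0.012,0,1],[0,0,0,-0.12,0.018,0,1],[0,0,0,-0.16,0.023,0,1],[0,0,0,-0.195,0.026,0,1],[0,0,0,-0.195,0.026,0,1]]]}}

```text
time: 25.78
eef_pos: [0.582, 0.082, 0.085]
eef_rot: [0.706, 0.063, 0.703, -0.062]
ft_force: [7.6, 1.9, -4.7]
opening: 0.37
```

```bash
python3 - <<'E'
from h import *
st()
c=snap('scene','scene14.png');cv2.imwrite('pics/s14.png',cv2.resize(c['img'][155:255,245:395],None,fx=5.3,fy=5.3,interpolation=cv2.INTER_CUBIC))
p=np.load('charger.npy');p[2]=-.178
for x in (0,-.004,-.008):
    u,v=proj(c,cw(p,(x,-.062,.0444)));print(x,((u-245)*5.3).round(),((v-155)*5.3).round())
E
```

```text
t 25.78 pos [0.582 0.082 0.085] yaw(tool y) 79.81 xdown [ 0.004  0.001 -1.   ] j [ 0.1   0.43  2.01  0.    0.69 -1.29] op 33.7 F [ 7.6  1.9 -4.7]
0 516.0 278.0
-0.004 518.0 270.0
-0.008 519.0 263.0
```

View pics/s14.png

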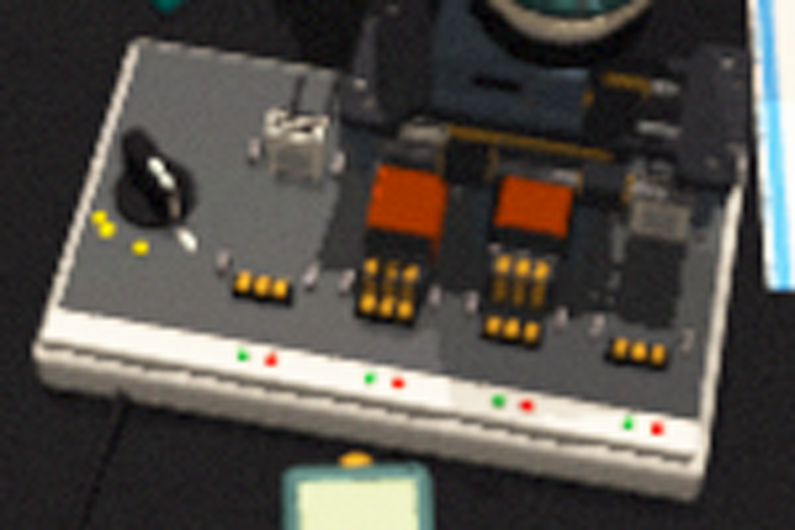

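>>> {"fn": "apply_moves", "kwargs": {"motion": [[[0,0,0,-0.02,0.003,0,1],[0,0,0,-0.025,0.003,-0.03,1],[0,0,0,-0.025,0.003,-0.06,1],[0,0,0,-0.025,0.003,-0.09,1],[0,0,0,-0.025,0.003,-0.105,1],[0,0,0,-0.025,0.003,-0.112,1],[0,0,0,-0.025,0.003,-0.112,1]]]}}

```text
time: 26.42
eef_pos: [0.5797, 0.0821, 0.0696]
eef_rot: [0.706, 0.063, 0.703, -0.062]
ft_force: [-0.9, -1.7, 20.9]
opening: 0.369
```

```bash
python3 - <<'E'
from h import *
st()
E
```

```text
t 26.42 pos [0.5797 0.0821 0.0696] yaw(tool y) 79.86 xdown [ 0.005  0.    -1.   ] j [ 0.1   0.45  2.02 -0.    0.66 -1.29] op 33.5 F [-0.9 -1.7 20.9]
```

Pressed on the deck (21 N up). Release.

>>> {"fn": "apply_moves", "kwargs": {"motion": [[[0,0,0,0,0,0.005,0.1],[0,0,0,0,0,0.005,0.1],[0,0,0,0,0,0.005,0.1],[0,0,0,0,0,0.2,0],[0,0,0,0,0,0.4,0],[0,0,0,0,0,0.6,0]]]}}

```text
time: 26.92
eef_pos: [0.5769, 0.0819, 0.1576]
eef_rot: [0.704, 0.063, 0.705, -0.063]
ft_force: [0.3, -0.3, 0.5]
opening: 0.499
```

```bash
python3 - <<'E'
from h import *
st()
c=snap('scene','scene15.png');cv2.imwrite('pics/s15.png',cv2.resize(c['img'][130:255,245:445],None,fx=4,fy=4,interpolation=cv2.INTER_CUBIC))
h=cv2.cvtColor(c['img'],cv2.COLOR_BGR2HSV);m=cv2.inRange(h,(5,150,80),(20,255,255))[130:220,380:480]
k,l,s,ce=cv2.connectedComponentsWithStats(m)
print([(s[j,4],ce[j].round(1)) for j in range(1,k) if s[j,4]>50])
E
```

```text
t 26.92 pos [0.5769 0.0819 0.1576] yaw(tool y) 79.81 xdown [-0.002 -0.    -1.   ] j [ 0.1   0.31  2.01  0.    0.82 -1.29] op 45.4 F [ 0.3 -0.3  0.5]
[(np.int32(176), array([35.4, 27. ]))]
```

View pics/s15.png

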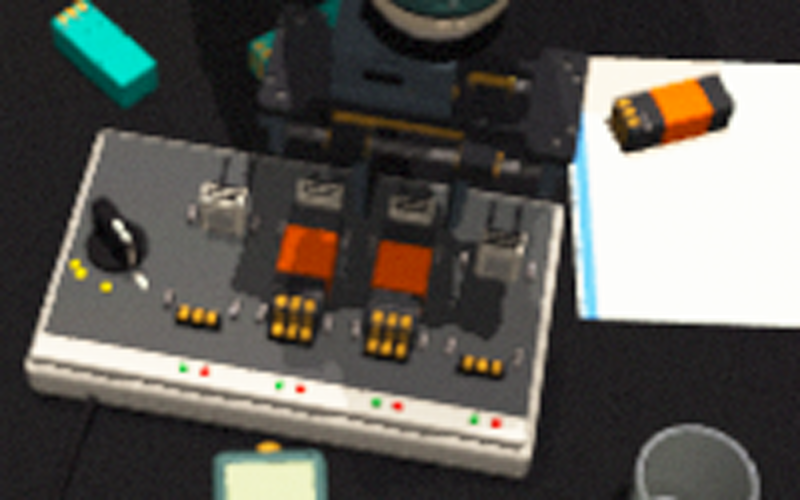

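>>> {"fn": "apply_moves", "kwargs": {"motion": [[[0,0,-0.035,-0.1,0.1,0,-0.3],[0,0,-0.07,-0.2,0.2,0,-0.3],[0,0,-0.105,-0.3,0.3,0,-0.3],[0,0,-0.14,-0.4,0.4,0,-0.3],[0,0,-0.175,-0.5,0.5,0,-0.3],[0,0,-0.21,-0.6,0.6,0,-0.3],[0,0,-0.245,-0.7,0.7,0,-0.3],[0,0,-0.28,-0.8,0.8,0,-0.3]]]}}

```text
time: 27.63
eef_pos: [0.4566, 0.2024, 0.1567]
eef_rot: [0.609, 0.358, 0.61, -0.358]
ft_force: [0.8, -0.1, 0.3]
opening: 0.654
```

>>> {"fn": "apply_moves", "kwargs": {"motion": [[[0,0,-0.035,-0.15,0.2,0,-0.3],[0,0,-0.066,-0.3,0.4,0,-0.3],[0,0,-0.066,-0.32,0.575,0,-0.3],[0,0,-0.066,-0.32,0.575,-0.1,-0.3],[0,0,-0.066,-0.32,0.575,-0.1,-0.3]]]}}

```text
time: 28.05
eef_pos: [0.4082, 0.2886, 0.1403]
eef_rot: [0.571, 0.417, 0.571, -0.418]
ft_force: [-1.7, -0.3, -0.3]
opening: 0.65
```

```bash
python3 - <<'E'
from h import *
st()
c=snap('scene','scene16.png');st()
cv2.imwrite('pics/s16.png',cv2.resize(c['img'][110:235,300:500],None,fx=4,fy=4,interpolation=cv2.INTER_CUBIC))
E
```

```text
t 28.05 pos [0.4082 0.2886 0.1403] yaw(tool y) 17.67 xdown [-0.002 -0.001 -1.   ] j [0.57 0.22 2.18 0.   0.75 0.26] op 59.1 F [-1.7 -0.3 -0.3]
t 28.1 pos [0.4086 0.2879 0.141 ] yaw(tool y) 17.61 xdown [-0.002 -0.001 -1.   ] j [ 0.57  0.22  2.17 -0.    0.75  0.26] op 58.8 F [-0.5 -0.2  0.4]
```

View pics/s16.png

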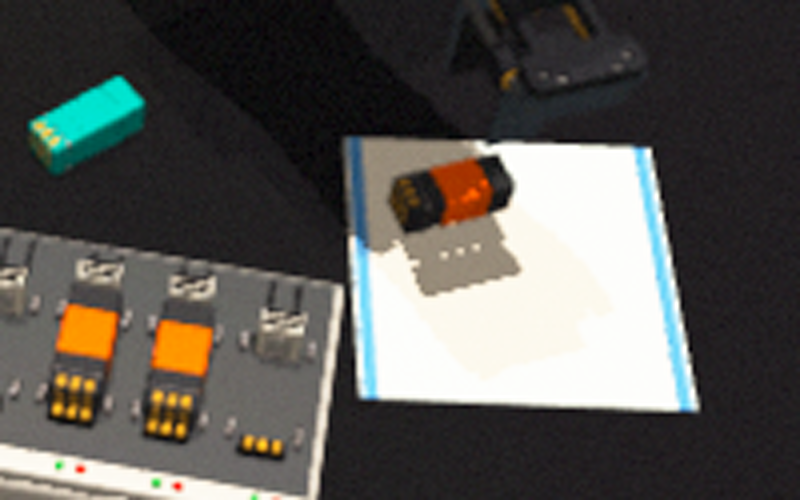

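>>> {"fn": "apply_moves", "kwargs": {"motion": [[[0,0,0,0.003,0.003,-0.2,-0.3],[0,0,0,0.003,0.003,-0.4,-0.3],[0,0,0,0.003,0.003,-0.55,-0.3],[0,0,0,0.003,0.003,-0.68,-0.3],[0,0,0,0.003,0.003,-0.745,-0.3],[0,0,0,0.003,0.003,-0.745,-0.3],[0,0,0,0.003,0.003,-0.745,0.3],[0,0,0,0.003,0.003,-0.745,1]]]}}

```text
time: 28.77
eef_pos: [0.4109, 0.2887, 0.0313]
eef_rot: [0.57, 0.419, 0.57, -0.418]
ft_force: [0.1, 0.7, 0.6]
opening: 0.539
```

>>> {"fn": "apply_moves", "kwargs": {"motion": [[[0,0,0,0,0,0,1],[0,0,0,0,0,0,1],[0,0,0,0,0,0,1]]]}}

```text
time: 29.02
eef_pos: [0.4104, 0.2887, 0.031]
eef_rot: [0.57, 0.418, 0.57, -0.418]
ft_force: [-2.9, -2.3, 11.5]
opening: 0.373
```

```bash
python3 - <<'E'
from h import *
st()
E
```

```text
t 29.02 pos [0.4104 0.2887 0.031 ] yaw(tool y) 17.54 xdown [ 0.  0. -1.] j [ 0.57  0.44  2.18 -0.    0.53  0.26] op 34.0 F [-2.9 -2.3 11.5]
```

>>> {"fn": "apply_moves", "kwargs": {"motion": [[[0,0,0,0,0,0.25,1],[0,0,0,0,0,0.5,1],[0,0,0,0,0,0.75,1],[0,0,0.035,0.1,-0.1,0.83,1],[0,0,0.07,0.2,-0.15,0.83,1],[0,0,0.105,0.3,-0.25,0.83,1],[0,0,0.14,0.4,-0.35,0.83,1],[0,0,0.175,0.5,-0.45,0.83,1]]]}}

```text
time: 29.68
eef_pos: [0.4859, 0.2204, 0.1553]
eef_rot: [0.663, 0.246, 0.663, -0.245]
ft_force: [0.6, 0.4, -1.9]
opening: 0.372
```

>>> {"fn": "apply_moves", "kwargs": {"motion": [[[0,0,0.035,0.1,-0.1,0,1],[0,0,0.07,0.2,-0.2,0,1],[0,0,0.105,0.35,-0.3,0,1],[0,0,0.14,0.5,-0.4,0,1],[0,0,0.171,0.57,-0.41,0,1],[0,0,0.171,0.57,-0.41,0,1]]]}}

```text
time: 30.18
eef_pos: [0.5728, 0.1588, 0.1552]
eef_rot: [0.705, 0.062, 0.704, -0.061]
ft_force: [0.3, 0.7, -1.2]
opening: 0.373
```

```bash
python3 - <<'E'
from h import *
c=snap('wrist','wrist17.png');st()
E
```

```text
t 30.23 pos [0.5713 0.1592 0.1548] yaw(tool y) 79.69 xdown [ 0.  0. -1.] j [ 0.23  0.33  1.99  0.    0.82 -1.16] op 33.5 F [-0.4 -0.6 -2.7]
```

View pics/wrist17.png

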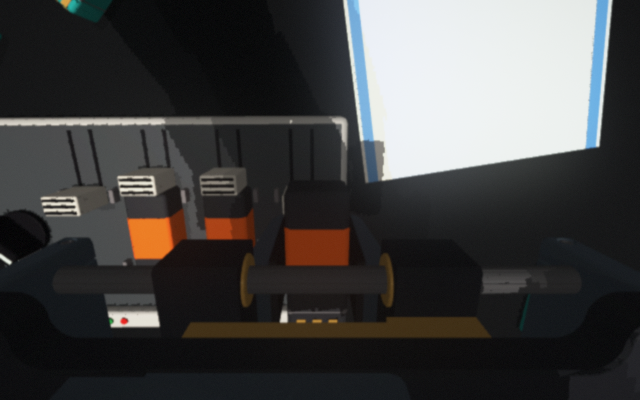

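>>> {"fn": "apply_moves", "kwargs": {"motion": [[[0,0,0,0.2,-0.1,0,1],[0,0,0,0.34,-0.147,0,1],[0,0,0,0.34,-0.147,-0.1,1],[0,0,0,0.34,-0.147,-0.2,1],[0,0,0,0.34,-0.147,-0.3,1],[0,0,0,0.34,-0.147,-0.4,1],[0,0,0,0.34,-0.147,-0.465,1],[0,0,0,0.34,-0.147,-0.465,1]]]}}

```text
time: 30.9
eef_pos: [0.6199, 0.1377, 0.0823]
eef_rot: [0.703, 0.062, 0.705, -0.063]
ft_force: [-0.7, 0.1, -1.7]
opening: 0.371
```

```bash
python3 - <<'E'
from h import *
st()
E
```

```text
t 30.9 pos [0.6199 0.1377 0.0823] yaw(tool y) 79.82 xdown [-0.003 -0.001 -1.   ] j [ 0.18  0.5   1.91  0.    0.74 -1.21] op 33.8 F [-0.7  0.1 -1.7]
```

>>> {"fn": "apply_moves", "kwargs": {"motion": [[[0,0,0,-0.04,0.006,0,1],[0,0,0,-0.08,0.012,0,1],[0,0,0,-0.12,0.02,0,1],[0,0,0,-0.16,0.028,0,1],[0,0,0,-0.205,0.034,0,1],[0,0,0,-0.205,0.034,0,1]]]}}

```text
time: 31.4
eef_pos: [0.5909, 0.1429, 0.0858]
eef_rot: [0.705, 0.063, 0.703, -0.062]
ft_force: [7.5, -1.6, -5.2]
opening: 0.368
```

```bash
python3 - <<'E'
from h import *
st()
c=snap('scene','scene18.png');cv2.imwrite('pics/s18.png',cv2.resize(c['img'][155:255,245:395],None,fx=5.3,fy=5.3,interpolation=cv2.INTER_CUBIC))
p=np.load('charger.npy');p[2]=-.178
for x in (0,-.004,-.008):
    u,v=proj(c,cw(p,(x,0,.044)));print(x,((u-245)*5.3).round(),((v-155)*5.3).round())
E
```

```text
t 31.4 pos [0.5909 0.1429 0.0858] yaw(tool y) 79.83 xdown [ 0.003  0.    -1.   ] j [ 0.2   0.46  1.97 -0.    0.71 -1.19] op 33.5 F [ 7.5 -1.6 -5.2]
0 646.0 301.0
-0.004 647.0 294.0
-0.008 648.0 287.0
```

View pics/s18.png

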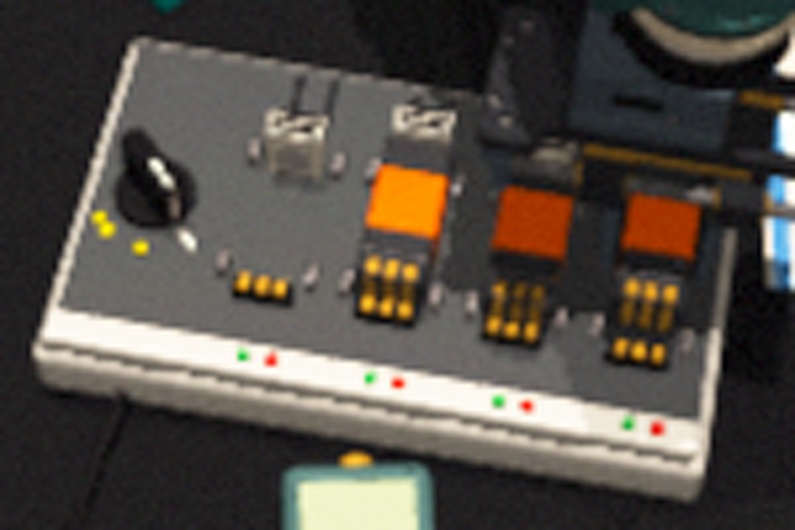

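>>> {"fn": "apply_moves", "kwargs": {"motion": [[[0,0,0,-0.02,0.003,0,1],[0,0,0,-0.025,0.003,-0.03,1],[0,0,0,-0.025,0.003,-0.06,1],[0,0,0,-0.025,0.003,-0.08,1],[0,0,0,-0.025,0.003,-0.1,1],[0,0,0,-0.025,0.003,-0.106,1],[0,0,0,-0.025,0.003,-0.106,1]]]}}

```text
time: 32.03
eef_pos: [0.5891, 0.1434, 0.071]
eef_rot: [0.706, 0.063, 0.703, -0.062]
ft_force: [6.2, -2.8, 6.3]
opening: 0.369
```

```bash
python3 - <<'E'
from h import *
st()
E
```

```text
t 32.03 pos [0.5891 0.1434 0.071 ] yaw(tool y) 79.82 xdown [ 0.005  0.001 -1.   ] j [ 0.2   0.48  1.98 -0.    0.68 -1.19] op 33.6 F [ 6.2 -2.8  6.3]
```

On the deck; press a hair more and release.

>>> {"fn": "apply_moves", "kwargs": {"motion": [[[0,0,0,0,0,-0.006,1],[0,0,0,0,0,-0.006,0.1],[0,0,0,0,0,-0.003,0.1],[0,0,0,0,0,0,0.1],[0,0,0,0,0,0.2,0],[0,0,0,0,0,0.4,0],[0,0,0,0,0,0.6,0],[0,0,0,-0.2,0,0.6,0]]]}}

```text
time: 32.7
eef_pos: [0.5629, 0.1439, 0.165]
eef_rot: [0.708, 0.064, 0.701, -0.062]
ft_force: [1.0, 1.5, 0.9]
opening: 0.502
```

```bash
python3 - <<'E'
from h import *
st()
c=snap('scene','scene19.png');cv2.imwrite('pics/s19.png',cv2.resize(c['img'][130:255,245:445],None,fx=4,fy=4,interpolation=cv2.INTER_CUBIC))
c=snap('side','side19.png');cv2.imwrite('pics/sd19.png',cv2.resize(c['img'][120:280,150:400],None,fx=3.2,fy=3.2,interpolation=cv2.INTER_CUBIC))
E
```

```text
t 32.7 pos [0.5629 0.1439 0.165 ] yaw(tool y) 79.78 xdown [ 0.01   0.002 -1.   ] j [ 0.21  0.29  2.02 -0.    0.82 -1.18] op 45.7 F [1.  1.5 0.9]
```

View pics/s19.png

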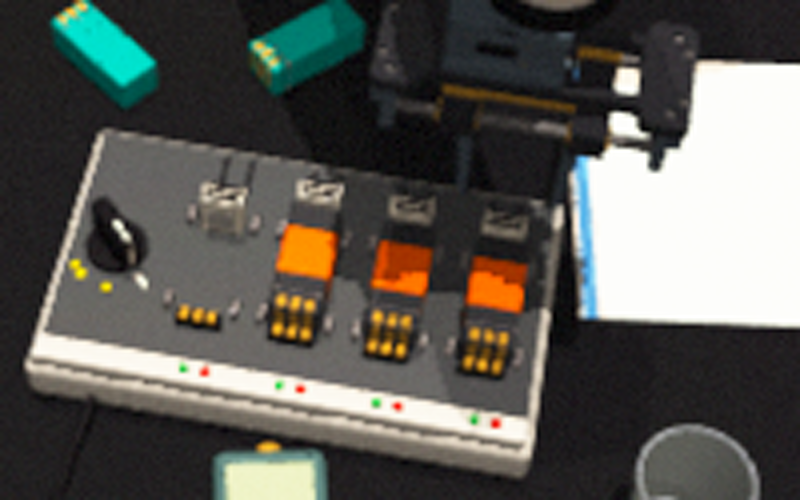

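View pics/sd19.png

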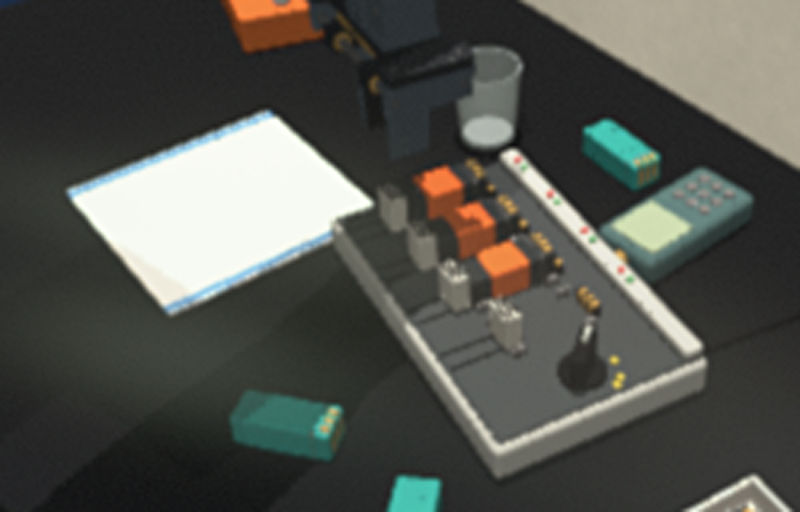

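>>> {"fn": "apply_moves", "kwargs": {"motion": [[[0,0,0.035,0,-0.12,0,0.1],[0,0,0.07,0,-0.25,0,0.1],[0,0,0.1,0,-0.4,0,0.1],[0,0,0.14,0,-0.55,0,0.1],[0,0,0.175,0,-0.7,0,0.1],[0,0,0.21,0,-0.85,0,0.1],[0,0,0.245,0,-1,0,0.1],[0,0,0.25,0,-1,0,0.1]]]}}

```text
time: 33.47
eef_pos: [0.5568, -0.0095, 0.1586]
eef_rot: [0.674, -0.213, 0.674, 0.213]
ft_force: [0.0, 0.2, 0.7]
opening: 0.451
```

>>> {"fn": "apply_moves", "kwargs": {"motion": [[[0,0,0,0,-0.2,0,0.1],[0,0,0,0,-0.4,0,0.1],[0,0,0,0,-0.67,0,0.1],[0,0,0,0,-0.67,0,0.1],[0,0,0,0,-0.67,0,0.1]]]}}

```text
time: 33.88
eef_pos: [0.5568, -0.1085, 0.1586]
eef_rot: [0.675, -0.21, 0.675, 0.211]
ft_force: [0.1, 0.5, 0.1]
opening: 0.455
```

```bash
python3 - <<'E'
from h import *
st()
E
```

```text
t 33.88 pos [ 0.5568 -0.1085  0.1586] yaw(tool y) 124.62 xdown [-0.001  0.    -1.   ] j [-0.23  0.29  2.04  0.    0.82 -2.41] op 41.4 F [0.1 0.5 0.1]
```

>>> {"fn": "apply_moves", "kwargs": {"motion": [[[0,0,0,-0.022,0,-0.15,0.1],[0,0,0,-0.022,0,-0.3,0.1],[0,0,0,-0.022,0,-0.42,0.1],[0,0,0,-0.022,0,-0.52,0.1],[0,0,0,-0.022,0,-0.547,0.1],[0,0,0,-0.022,0,-0.547,0.1]]]}}

```text
time: 34.38
eef_pos: [0.5531, -0.1062, 0.0759]
eef_rot: [0.674, -0.211, 0.675, 0.212]
ft_force: [-0.2, -0.8, 0.4]
opening: 0.447
```

>>> {"fn": "apply_moves", "kwargs": {"motion": [[[0,0,0,0,0,0,0.5],[0,0,0,0,0,0,1],[0,0,0,0,0,0,1],[0,0,0,0,0,0,1],[0,0,0,0,0,0,1]]]}}

```text
time: 34.8
eef_pos: [0.5544, -0.1077, 0.0776]
eef_rot: [0.675, -0.212, 0.674, 0.211]
ft_force: [-0.5, 0.9, 5.4]
opening: 0.149
```

```bash
python3 - <<'E'
from h import *
st()
E
```

```text
t 34.8 pos [ 0.5544 -0.1077  0.0776] yaw(tool y) 124.82 xdown [ 0.001 -0.001 -1.   ] j [-0.23  0.42  2.06 -0.    0.66 -2.41] op 13.6 F [-0.5  0.9  5.4]
```

Turn −45° (to yaw 80), then open and lift.

>>> {"fn": "apply_moves", "kwargs": {"motion": [[[0,0,-0.25,0,0,0,1],[0,0,-0.25,0,0,0,1],[0,0,-0.25,0,0,0,1],[0,0,-0.25,0,0,0,1],[0,0,-0.25,0,0,0,1],[0,0,-0.25,0,0,0,1],[0,0,-0.25,0,0,0,1],[0,0,-0.25,0,0,0,1]]]}}

```text
time: 35.47
eef_pos: [0.5543, -0.107, 0.0776]
eef_rot: [0.704, 0.064, 0.704, -0.064]
ft_force: [-1.0, 8.2, 7.6]
opening: 0.152
```

>>> {"fn": "apply_moves", "kwargs": {"motion": [[[0,0,0,0,0,0,0.2],[0,0,0,0,0,0,0.2],[0,0,0,0,0,0,0.2],[0,0,0,0,0,0.2,0.1],[0,0,0,0,0,0.4,0.1],[0,0,0,0,0,0.6,0.1],[0,0,0,-0.2,-0.2,0.8,0.1],[0,0,0,-0.4,-0.4,1,0.1]]]}}

```text
time: 36.13
eef_pos: [0.5057, -0.1556, 0.2165]
eef_rot: [0.705, 0.062, 0.704, -0.062]
ft_force: [-0.1, -1.0, -0.7]
opening: 0.447
```

>>> {"fn": "apply_moves", "kwargs": {"motion": [[[0,0,0,-0.1,-0.2,0.1,0.1],[0,0,0,-0.1,-0.2,0.1,0.1],[0,0,0,-0.1,-0.2,0.1,0.1]]]}}

```text
time: 36.38
eef_pos: [0.4906, -0.1868, 0.231]
eef_rot: [0.705, 0.063, 0.704, -0.064]
ft_force: [0.6, -0.7, -0.6]
opening: 0.453
```

```bash
python3 - <<'E'
from h import *
st()
c=snap('scene','scene20.png');cv2.imwrite('pics/s20.png',cv2.resize(c['img'][155:255,245:395],None,fx=5.3,fy=5.3,interpolation=cv2.INTER_CUBIC))
c=snap('side','side20.png')
E
```

```text
t 36.38 pos [ 0.4906 -0.1868  0.231 ] yaw(tool y) 79.67 xdown [ 0.002 -0.001 -1.   ] j [-0.41  0.11  2.09 -0.    0.94 -1.8 ] op 41.2 F [ 0.6 -0.7 -0.6]
```

View pics/s20.png

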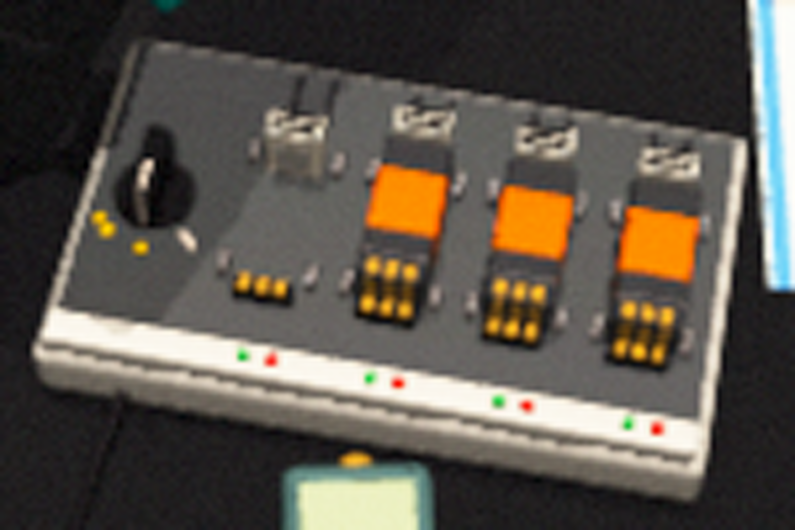

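View pics/scene20.png

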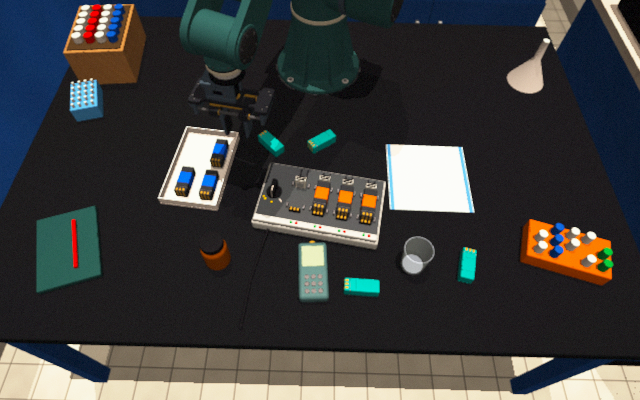

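View pics/side20.png

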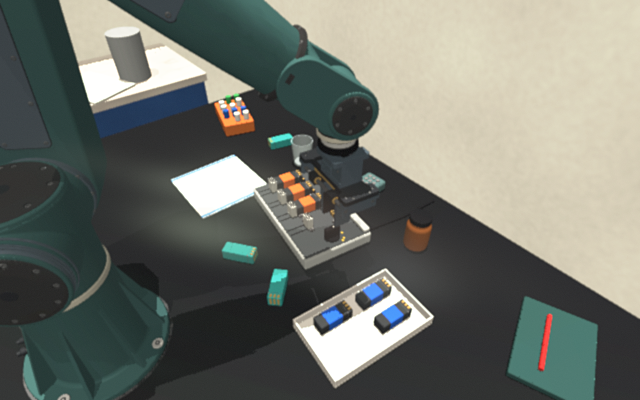

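```bash
python3 -c "
from h import *
print(arm.job_done()); st()"
```

```text
the job is handed in; nothing more can be done
None
the job is handed in; nothing more can be done
```

The changeover is done and handed in at about 36 s on the robot's clock.

- **Switch to off:** it stood on slow charge at the start. I turned it to the white bar before touching any pack, and a picture confirmed it.
- **Charged packs:** the three blue-taped packs lie flat on the tray floor, side by side and not stacked.
- **Flat packs:** only three orange-taped packs were on the bench. They are in bays 1, 2 and 3; bay 4 is empty. For each I pressed the jaw back, lowered the pack to the deck and released it onto the fixed contacts.
- **Switch to slow:** I then turned it to the single yellow dot.

**Last checks:** in the final scene picture the packs' contacts sit at the same pixel positions the blue packs had in bays 1 and 3. Bay 2 looks the same but had no such reference. The pointer looks as it did at the start, on slow. The turquoise look-alikes, meter, beaker and jar are where they were, and the gripper was clear of everything.

**What disagreed:**
- The charger's near edge measured about 10 mm off its stated place, so I left that edge out of the position fit. All the grasps and fits then worked.
- One blue pack was gripped about 3 mm off centre, giving an 18 N side force on the wrist. It lifted and was set down cleanly.
- For the bay 3 pack the force reading on lowering was near zero, so I pressed about 2 mm further before releasing. Its seating is confirmed only by the pictures.

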